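# Ready the card feeder: switch off, load, mesh and wind the feed wheels, switch on

### The arm

A 6-joint arm with a two-finger parallel gripper is mounted at the origin on a cart in front of the work surface, level with it; the furniture and walls round the work are solid. World frame = base frame: x ahead of the robot, y to its left, z up, the work surface at z = 0. Lengths are in m, angles in rad, forces in N, time in s.
With the tool pointing down it reaches from about 0.4 to 0.925 m from the base axis. Payload 12.5 kg.
Tool frame: the origin (TCP) lies midway between the tips of the shut fingers; the grasp point (between the pads) lies 19 mm behind it; z points along the fingers, y is the line along which they close (so a half turn about z gives the same grasp; the last joint's range is limited). The gripper opens to 95 mm and grips with 3 to 60 N. Pads are 20 mm wide; open, the fingers measure 119 mm over their backs; the gripper's body (75 mm by 180 mm) begins 59 mm behind the grasp point.
Start: joints at [-1.391, 0.491, 1.559, -0, 1.092, -0.106], TCP at [0.176, -0.6, 0.215] pointing down, gripper open.
Joint ranges: [-3.1, 3.1], [-0.84, 2.19], [0.05, 2.79], [-1.13, 4.28], [0.06, 2.93], [-2.69, 2.69]. Speed limits (rad/s): [2.22, 2.22, 2.79, 3.14, 3.14, 3.14].

### API

Orientations are given as a 3x3 rotation matrix whose columns are the frame's x, y, z axes.
In Python, from plant import arm gives the robot as it stands. The module is installed in compiled form; this text tells all that it offers.
- The arm moves only by the tool arm_command, never from a script. Its argument "rows" is one flat list of numbers, 7 for each row, row after row: the shift along the tool's x, y, z normalised to -1 to 1, where 1 is 20 cm, then the turn, a rotation vector about the tool's x, y, z normalised to -1 to 1, where 1 is 90 degrees, then the gripper's target within -1 to 1 (shut at 1, half-way at 0, fully open at -1). In form: [dx, dy, dz, rx, ry, rz, hand, dx, dy, dz, rx, ry, rz, hand, ...]. A call has 1 to 8 rows; each row is the pose to reach, as a shift and turn from the pose commanded when the call began, along the tool's axes at that moment; what a row does not reach only later rows make up. A row lasts 1/12 s, in which the tool goes at most 41.7 mm and 7.16 degrees, less where a joint would pass 70% of its speed; a pose out of reach is approached as far as the arm can. A call with a number of a shift or a turn outside -1 to 1 is refused whole. A call with a gripper value outside its range is refused whole. The fingers move at their own pace and stop on an object; "force" is the grip in N (left out, the last holds). Time passes only in rows, so rows that repeat a pose let the fingers close. It gives the time, the measured TCP pose, the force, the opening and the grip force at its end, in the units of the state.
- arm.get_obs(): the state, without advancing time (a new reading comes with each control period).
- arm.read_camera(name): name is "scene" or "top" or "wrist"; returns the picture (420x560x3 uint8, blue, green, red); there is no depth.
- arm.camera_info(name): a dict with "camera_matrix" (3x3 intrinsics, pixels), "rvec" (rotation vector, rad) and "tvec" (3), from world to camera coordinates, as OpenCV has them. Camera axes: x right, y down, z forward; pixel columns grow to the right and rows downward; lengths in m; the calibration is good to about 2 mm. The wrist camera is an equidistant fisheye: a pixel r from the principal point sees the ray r / f radians off the axis. A picture is of the moment at which its call begins: read the wrist's pose just before it. camera_info takes no time and is no camera call; for the wrist camera it gives the pose at the moment of the call.
- arm.job_done(): hands the job in; it is judged then, once.
The state is a dict: "clock": time; "q": joint angles; "joint_vel": joint speeds; "joint_efforts": joint torques, N m; "eef_pos": TCP position; "eef_rot": TCP orientation; "force": force on the tool from outside, world axes, zero at the start; "moment": the same for the moment, N m; "gripper_width": opening from 0.0 (shut) to 1.0 (fully open); "gripper_force": force on a finger pad.
Only numpy, scipy, OpenCV 4.12 (cv2) and the standard library are available. Lean on these libraries where they do the work, as an engineer would, in place of code of your own. Each camera call takes 0.05 s, during which the arm holds its last target. There are 200 camera calls.

### The job

Get the card feeder ready for the shift. First slide its recessed orange switch off with a fingertip, all the way to the end away from the green mark; then lay every stack of lane cards that is on the desk flat and square in a pocket of the feeder, one to a pocket, and fit each of the two feed wheels upright in a drive, turned so that its teeth mesh with the drive's, pressed fully home, and then wound anticlockwise (seen from above) as far as the drive turns. Only when all of that is done, slide the switch all the way back to the green end, and leave the other things on the desk where they are.

Things in the scene. Friction and masses are not known exactly. Their poses are not given: they have to be found in the camera images.
- feeder: Card feeder, fixed to the desk: flat grey deck 200 (x) x 330 (y) x 30 mm high on a black base; place and yaw differ. Origin: centre of its underside; x away from the robot, y to its left. Three card pockets along the near edge (105 mm apart), two toothed drives behind them at left and right, the switch slot between the drives.
- pocket_1 (a point): Left of the feeder's three blue-floored pockets, 60 mm (x) by 92 mm (y) and 8 mm deep, for one card stack lying flat with its 88 mm length along y (either way round). Point at the centre of the pocket's floor, 22 mm above the desk; x and y axes along the feeder's, z up.
- pocket_2 (a point): Middle of the feeder's three blue-floored pockets, 60 mm (x) by 92 mm (y) and 8 mm deep, for one card stack lying flat with its 88 mm length along y (either way round). Point at the centre of the pocket's floor, 22 mm above the desk; x and y axes along the feeder's, z up.
- pocket_3 (a point): Right of the feeder's three blue-floored pockets, 60 mm (x) by 92 mm (y) and 8 mm deep, for one card stack lying flat with its 88 mm length along y (either way round). Point at the centre of the pocket's floor, 22 mm above the desk; x and y axes along the feeder's, z up.
- seat_left (a point): Left drive: a round well, radius 33 mm, with a floor 22 mm above the desk. This point: on its axis at the floor, where a wheel's underside comes when fully home. Turns with the drive: z up, +x along the middle of a gap between drive teeth (a gap every 60 degrees): a wheel meshes when a tooth of it points along +x (play about 4 degrees each way, 1.5 mm sideways).
- seat_right (a point): Right drive: a round well, radius 33 mm, with a floor 22 mm above the desk. This point: on its axis at the floor, where a wheel's underside comes when fully home. Turns with the drive: z up, +x along the middle of a gap between drive teeth (a gap every 60 degrees): a wheel meshes when a tooth of it points along +x (play about 4 degrees each way, 1.5 mm sideways).
- drive_left (a joint): Angle of the left drive disc in rad, anticlockwise from above, 0 to 1.2 (end stop); starts at 0 to 0.5; friction 0.12 N m, stays where left; seat_left's axes turn with it. Its six brass teeth, 11 mm wide, point inward to radius 24 mm, tops 32 mm above the desk. A wheel that is not meshed rests on them 10 mm above home.
- drive_right (a joint): Angle of the right drive disc in rad, anticlockwise from above, 0 to 1.2 (end stop); starts at 0 to 0.5; friction 0.12 N m, stays where left; seat_right's axes turn with it. Its six brass teeth, 11 mm wide, point inward to radius 24 mm, tops 32 mm above the desk. A wheel that is not meshed rests on them 10 mm above home.
- pad_left (a joint): Travel of the red friction pad (radius 12 mm) in the middle of the left drive, 0 (up) to 0.007 m. Up, it holds a meshed wheel 7 mm above home; pressing the wheel down with 6 to 12 N pushes both home, where they stay.
- pad_right (a joint): Travel of the red friction pad (radius 12 mm) in the middle of the right drive, 0 (up) to 0.007 m. Up, it holds a meshed wheel 7 mm above home; pressing the wheel down with 6 to 12 N pushes both home, where they stay.
- wheel_a: Loose feed wheel, 0.15 kg, 48 mm high: white gear below (0 to 12 mm high; six teeth 11 mm wide, tip radius 30.5, root 22.5 mm), black hub (radius 18, to 22 mm), green bar grip on top: 56 mm (x) by 16 mm (y), 22 to 48 mm high. Origin: centre of the underside, z up; a tooth points along +x and every 60 degrees. Stands on its gear; grip the bar across y.
- wheel_b: Loose feed wheel, 0.15 kg, 48 mm high: white gear below (0 to 12 mm high; six teeth 11 mm wide, tip radius 30.5, root 22.5 mm), black hub (radius 18, to 22 mm), green bar grip on top: 56 mm (x) by 16 mm (y), 22 to 48 mm high. Origin: centre of the underside, z up; a tooth points along +x and every 60 degrees. Stands on its gear; grip the bar across y.
- cards_a: Stack of plastic lane cards, white with a blue band, one rigid block 56 (x) x 88 (y) x 22 mm (z), 0.16 kg; may be absent. Origin at the centre of its underside; lies flat, z up. Grip it across its 56 mm width (x).
- cards_b: Stack of plastic lane cards, white with a blue band, one rigid block 56 (x) x 88 (y) x 22 mm (z), 0.16 kg; may be absent. Origin at the centre of its underside; lies flat, z up. Grip it across its 56 mm width (x).
- cards_c: Stack of plastic lane cards, white with a blue band, one rigid block 56 (x) x 88 (y) x 22 mm (z), 0.16 kg; may be absent. Origin at the centre of its underside; lies flat, z up. Grip it across its 56 mm width (x).
- feed_switch (a joint): Travel of the slide switch in m: 0 (off, end stop at the feeder's -y, right) to 0.024 (on, end stop at +y, left, by the green mark). It starts on (0.021 to 0.024). Friction about 2.5 N; it stays where it is left.
- switch_cap (a point): Centre of the top of the orange switch cap, 26 (x) x 22 (y) x 12 mm tall, 1 mm below the deck (29 mm above the desk), in a slot 30 mm wide (x), 120 mm long (y), 14 mm deep (floor 16 mm above the desk). 37 mm of the slot is open beyond the cap at the end it stands at, 61 mm behind it: a fingertip put in there can push the cap's side face. Axes as the feeder's.
- ticket_bundle: Bystander: banded bundle of turquoise tickets, 93 x 90 x 48 mm, at the left; origin at the centre of its underside.
- stapler: Bystander: blue and black stapler, 151 x 30 x 49 mm, at the right rear; origin at the centre of its underside.
Things that resemble listed ones, but are neither listed nor needed, are in the scene too. What is shaped like the wheel_b but purple is not meant.

How it is judged:
By the outcome, as a careful person would: the job done as asked, in the order asked, and still so for the second after the job is handed in, with the robot touching nothing.
Of cards_a, cards_b, cards_c only 2 to 3 are there at a start; the rules pass over those that are not, and their reading is None.
At some moment in a run one of cards_a, cards_b, cards_c, wheel_a, wheel_b may be knocked a few centimetres aside while the robot is not near it.
It also fails if it takes over 192 s, if anything falls off the work surface, if the arm or the gripper's body presses on something with over 40 N, if the wrist force passes 120 N, or if a joint passes its speed limit or range.

## Working session

There is one attempt and no reset: what is moved stays moved. The work goes in short steps, Python scripts to look and compute and a tool call to move; the robot and the scene stay as the last step left them, time stands still between calls to the robot, and variables do not carry over. Pictures are saved under pics/ and viewed, at most 14 in all, crops included, and the job is handed in when it is done.

Besides the shell and the picture viewer there is one more tool, called as a command line: name --argument value ..., lists and objects as JSON in quotes. arm_command: Moves the arm, as the interface text tells. Scaled input: -1 to 1 covers 20 cm each way for a shift and 90 degrees each way for a turn. Its arguments: {"type":"object","properties":{"rows":{"type":"array","items":{"type":"number"}},"force":{"type":"number"}},"required":["rows"]}

```bash
mkdir -p pics
cat > h.py <<'E'
import numpy as np, cv2
from plant import arm
def shot(name,fn):
    ci=arm.camera_info(name); im=arm.read_camera(name); cv2.imwrite('pics/'+fn+'.png',im)
    np.savez('pics/'+fn+'.npz',K=ci['camera_matrix'],r=ci['rvec'],t=ci['tvec']); return im
def p2w(fn,uv,z,fish=False):
    d=np.load('pics/'+fn+'.npz');K=d['K'];R=cv2.Rodrigues(d['r'])[0];t=d['t'].reshape(3)
    x=(uv[0]-K[0,2])/K[0,0];y=(uv[1]-K[1,2])/K[1,1]
    if fish:
        r=np.hypot(x,y);v=np.array([x/r*np.sin(r),y/r*np.sin(r),np.cos(r)]) if r>1e-9 else np.array([0,0,1.])
    else: v=np.array([x,y,1])
    c=-R.T@t; w=R.T@v; return c+w*(z-c[2])/w[2]
def obs():
    o=arm.get_obs(); print('t',round(o['clock'],2),'p',np.round(o['eef_pos'],4),'F',np.round(o['force'],1),'w',round(o['gripper_width'],3),'gf',np.round(o['gripper_force'],1)); print(np.round(o['eef_rot'],3).tolist(),'q',np.round(o['q'],2)); return o
E
python3 - <<'E'
from h import *
obs()
for n in ['top','scene']:
    im=shot(n,n+'0'); im2=cv2.resize(im,(800,600),interpolation=cv2.INTER_CUBIC); cv2.imwrite(f'pics/{n}0b.png',im2)
    c=arm.camera_info(n); R=cv2.Rodrigues(np.array(c['rvec']))[0]; print(n,(-R.T@np.array(c['tvec']).reshape(3)).round(3),R.round(2).tolist(),np.array(c['camera_matrix']).round(1).tolist())
E
```

```text
t 0.0 p [ 0.1761 -0.5994  0.2141] F [ 0.2 -0.6  0.1] w 0.995 gf 0.0
[[0.959, 0.282, -0.0], [0.282, -0.959, 0.001], [0.0, -0.001, -1.0]] q [-1.39  0.49  1.56 -0.    1.09 -0.11]
top [0.385 0.014 1.503] [[0.02, -1.0, 0.01], [-1.0, -0.03, -0.06], [0.06, -0.01, -1.0]] [[494.0, 0.0, 273.4], [0.0, 494.0, 206.8], [0.0, 0.0, 1.0]]
scene [-0.597  1.074  0.836] [[-0.7, -0.71, -0.01], [-0.32, 0.32, -0.89], [0.64, -0.62, -0.45]] [[512.1, 0.0, 278.6], [0.0, 512.1, 216.0], [0.0, 0.0, 1.0]]
```

View pics/top0b.png

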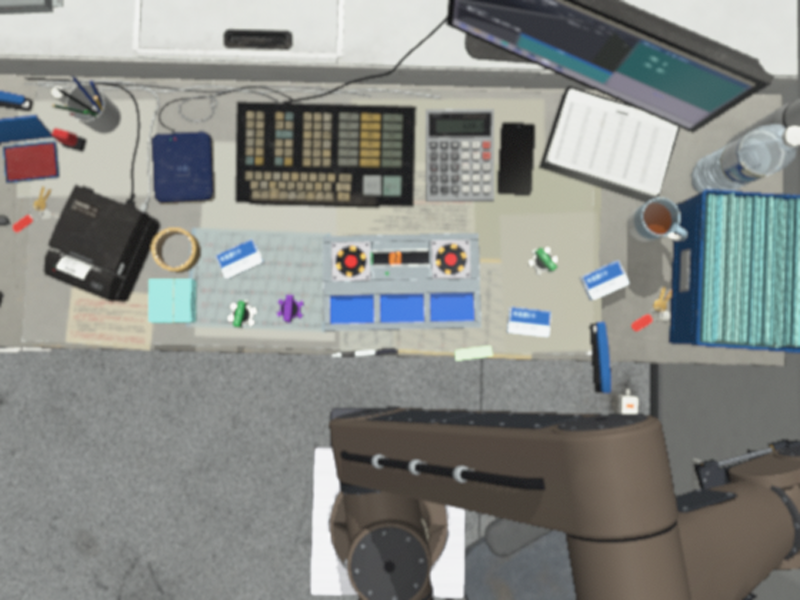

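View pics/scene0b.png

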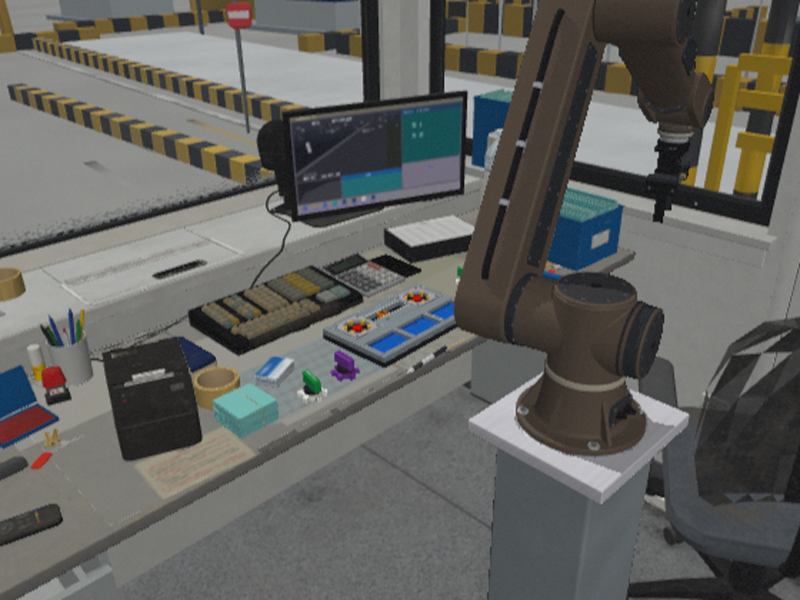

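The top view shows the feeder at (400,280), card stacks at (238,258), (530,322) and (606,280), green wheels at (241,313) and (543,259), and the purple decoy at (290,307). I'll enlarge both sides.

Run:
```python
from h import *
im=cv2.imread('pics/top0.png')
a=cv2.resize(im[155:250,140:340],(800,380),interpolation=cv2.INTER_CUBIC)
b=cv2.resize(im[165:245,340:450],(440,320),interpolation=cv2.INTER_CUBIC)
out=np.zeros((600,800,3),np.uint8); out[:380]=a; out[380:600,:440]=b[:220]; cv2.imwrite('pics/topc.png',out)
hsv=cv2.cvtColor(im,cv2.COLOR_BGR2HSV)
def comps(lo,hi,z,mn,roi=(150,260,130,460)):
    m=cv2.inRange(hsv,lo,hi); k=np.zeros_like(m); k[roi[0]:roi[1],roi[2]:roi[3]]=m[roi[0]:roi[1],roi[2]:roi[3]]
    n,l,s,c=cv2.connectedComponentsWithStats(k)
    for i in range(1,n):
        if s[i,4]>=mn:
            pts=np.argwhere(l==i)[:,::-1].astype(np.float32); r=cv2.minAreaRect(pts)
            print(s[i],c[i].round(1),p2w('top0',c[i],z).round(4),'rect',np.round(r[1],1),round(r[2],1))
for nm,a in dict(blue=((105,150,100),(125,255,255),.022,20),red=((0,180,120),(6,255,255),.029,8),orange=((8,150,120),(18,255,255),.029,8),green=((50,120,40),(80,255,255),.04,8)).items():
    print(nm); comps(*a)
```

```text
blue
[155 170  23  16  87] [169.3 176.1] [0.5618 0.3201 0.022 ] rect [ 6.7 24.6] 63.4
[412 185  22  16  85] [425.8 191.5] [ 0.5349 -0.4539  0.022 ] rect [ 7.  23.6] 65.6
[232 207  29  19 502] [245.8 216.2] [0.4469 0.0864 0.022 ] rect [17.4 28.6] 87.8
[267 207  29  18 505] [280.8 215.2] [ 0.4523 -0.0183  0.022 ] rect [17. 28.] 90.0
[302 206  29  18 490] [315.9 214.8] [ 0.4561 -0.1238  0.022 ] rect [17. 28.] 90.0
[359 219  25   7  85] [374.8 222.5] [ 0.4377 -0.3012  0.022 ] rect [ 6. 24.] 90.0
[418 227   9  33 195] [421.5 243.9] [ 0.3769 -0.442   0.022 ] rect [32.7  6.2] 84.0
red
[242 179   7   8  46] [245.1 182.4] [0.5479 0.0911 0.029 ] rect [7. 6.] 90.0
orange
[455 157   5   5  19] [457.4 158.6] [ 0.6364 -0.5469  0.029 ] rect [4. 4.] 90.0
[272 177   9   7  58] [276.2 180.2] [ 0.5569 -0.002   0.029 ] rect [6. 8.] 90.0
green
[164 212   7  16  42] [168.3 219.7] [0.43   0.3145 0.04  ] rect [ 4.8 15.9] 12.1
```

View pics/topc.png

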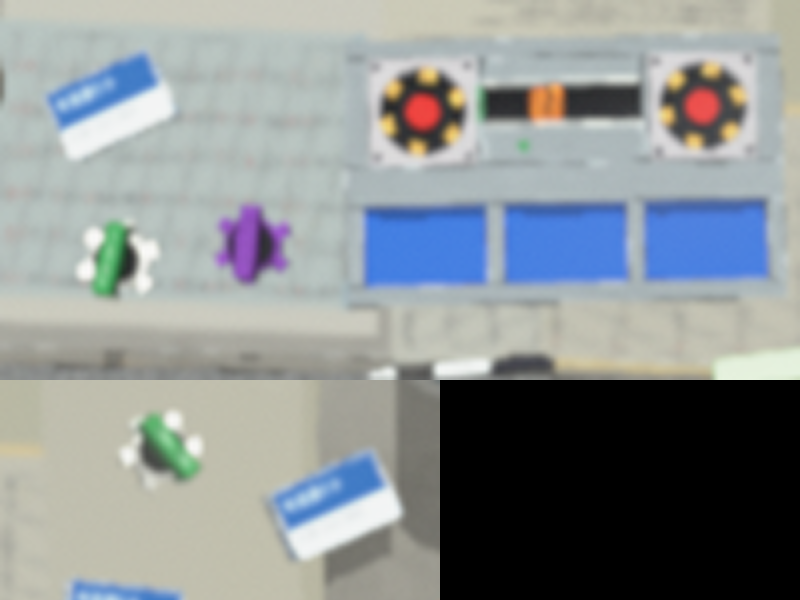

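```bash
cat >> h.py <<'E'
def Rd(yaw):
    c,s=np.cos(np.radians(yaw)),np.sin(np.radians(yaw)); return np.array([[c,s,0],[s,-c,0],[0,0,-1.]])
def plan(wps,o=None):
    """wps: (x,y,z,yaw_deg). Each printed line is one call from the previous pose; n = rows needed at least."""
    from scipy.spatial.transform import Rotation as Ro
    o=o or arm.get_obs(); p=np.array(o['eef_pos']); R=np.array(o['eef_rot']); print('yaw now',round(np.degrees(np.arctan2(R[1,0],R[0,0])),2))
    for w in wps:
        T=Rd(w[3]); d=R.T@(np.array(w[:3])-p); rv=Ro.from_matrix(R.T@T).as_rotvec(); a=np.linalg.norm(rv)
        n=max(np.linalg.norm(d)/.0417,np.degrees(a)/7.16); print((d/.2).round(3).tolist(),(rv/(np.pi/2)).round(3).tolist(),'n',round(n,1)); p=np.array(w[:3]);R=T
E
python3 - <<'E'
from h import *
plan([(0.32,-0.42,0.28,16.4),(0.4,-0.24,.3,16.4),(.5,-.08,.3,16.4),(.53,0,.3,2.5)])
for uv,z in [((245.5,182.5),.029),((315.75,181.5),.029),((276.5,180.7),.029)]: print(p2w('top0',uv,z))
E
```

```text
yaw now 16.37
[0.943, -0.658, -0.329] [-0.001, -0.0, -0.0] n 5.7
[0.638, -0.75, -0.1] [0.0, 0.0, 0.0] n 4.7
[0.706, -0.626, 0.0] [0.0, 0.0, 0.0] n 4.5
[0.257, -0.341, 0.0] [0.0, 0.0, 0.154] n 2.0
[0.54750397 0.08992649 0.029     ]
[ 0.55592362 -0.12067905  0.029     ]
[ 0.55531219 -0.00284675  0.029     ]
```

arm_command --rows '[0.94, -0.66, -0.33, 0, 0, 0, 1, 0.94, -0.66, -0.33, 0, 0, 0, 1, 0.94, -0.66, -0.33, 0, 0, 0, 1, 0.94, -0.66, -0.33, 0, 0, 0, 1, 0.94, -0.66, -0.33, 0, 0, 0, 1, 0.94, -0.66, -0.33, 0, 0, 0, 1, 0.94, -0.66, -0.33, 0, 0, 0, 1]'

```text
clock: 0.68
eef_pos: [0.322, -0.4167, 0.2825]
eef_rot: [[0.958, 0.285, 0.002], [0.285, -0.958, -0.001], [0.001, 0.002, -1.0]]
force: [-0.7, -0.6, 1.0]
gripper_width: 0.567
gripper_force: 0.0
```

arm_command --rows '[0.64, -0.75, -0.1, 0, 0, 0, 1, 0.64, -0.75, -0.1, 0, 0, 0, 1, 0.64, -0.75, -0.1, 0, 0, 0, 1, 0.64, -0.75, -0.1, 0, 0, 0, 1, 0.64, -0.75, -0.1, 0, 0, 0, 1, 0.64, -0.75, -0.1, 0, 0, 0, 1]'

```text
clock: 1.18
eef_pos: [0.4011, -0.2363, 0.3012]
eef_rot: [[0.958, 0.285, 0.001], [0.285, -0.958, 0.0], [0.001, -0.0, -1.0]]
force: [-0.1, -0.0, 0.1]
gripper_width: 0.145
gripper_force: 0.0
```

Run:
```python
from h import *
obs(); im=shot('wrist','w1')
plan([(.5,-.08,.3,16.4),(.53,0,.3,2.5)])
```

```text
t 1.18 p [ 0.4011 -0.2363  0.3012] F [-0.1 -0.   0.1] w 0.145 gf 0.0
[[0.958, 0.285, 0.001], [0.285, -0.958, 0.0], [0.001, -0.0, -1.0]] q [-0.67  0.17  1.81  0.    1.16  0.61]
yaw now 16.59
[0.702, -0.616, 0.004] [0.0, -0.0, 0.002] n 4.5
[0.257, -0.341, 0.0] [0.0, 0.0, 0.154] n 2.0
```

View pics/w1.png

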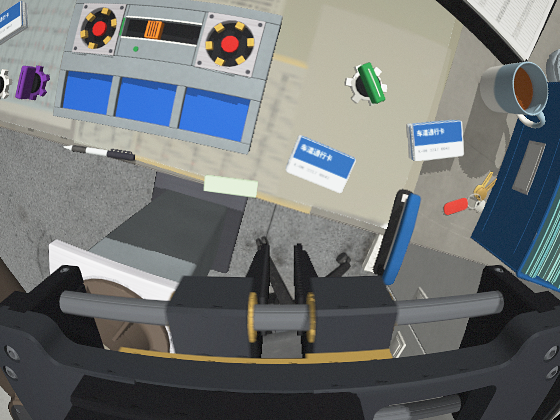

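The wrist view shows nearly everything: right wheel (370,83), cards (322,163) and (436,140), feeder top left. I'll move on to a point above the switch.

arm_command --rows '[0.7, -0.62, 0, 0, 0, 0, 1, 0.7, -0.62, 0, 0, 0, 0, 1, 0.7, -0.62, 0, 0, 0, 0, 1, 0.7, -0.62, 0, 0, 0, 0, 1, 0.7, -0.62, 0, 0, 0, 0, 1]'

```text
clock: 1.65
eef_pos: [0.5007, -0.0797, 0.3001]
eef_rot: [[0.959, 0.282, -0.0], [0.282, -0.959, 0.0], [-0.0, -0.0, -1.0]]
force: [-0.8, -0.4, 0.6]
gripper_width: 0.004
gripper_force: 0.0
```

arm_command --rows '[0, -0.4, 0.3, 0, 0, 0.154, 1, 0, -0.4, 0.3, 0, 0, 0.154, 1, 0, -0.4, 0.3, 0, 0, 0.154, 1, 0, -0.4, 0.3, 0, 0, 0.154, 1]'

```text
clock: 1.98
eef_pos: [0.475, -0.0036, 0.2382]
eef_rot: [[0.999, 0.045, -0.005], [0.045, -0.999, 0.001], [-0.005, -0.001, -1.0]]
force: [-0.5, -0.1, 0.1]
gripper_width: 0.004
gripper_force: 0.0
```

Run:
```python
from h import *
obs(); im=shot('wrist','w2'); cv2.imwrite('pics/w2b.png',cv2.resize(im[:300],None,fx=1.42,fy=1.42,interpolation=cv2.INTER_CUBIC)); print(arm.camera_info('wrist'))
```

```text
t 1.98 p [ 0.475  -0.0036  0.2382] F [-0.5 -0.1  0.1] w 0.004 gf 0.0
[[0.999, 0.045, -0.005], [0.045, -0.999, 0.001], [-0.005, -0.001, -1.0]] q [-0.15  0.25  1.88 -0.    1.02  1.38]
{'camera_matrix': array([[325.1922621 ,   0.        , 281.25365449],
       [  0.        , 325.1922621 , 209.9040537 ],
       [  0.        ,   0.        ,   1.        ]]), 'rvec': array([-2.10571005,  2.0074826 ,  0.30462703]), 'tvec': array([-0.02720933,  0.4121609 ,  0.55578973])}
```

View pics/w2b.png

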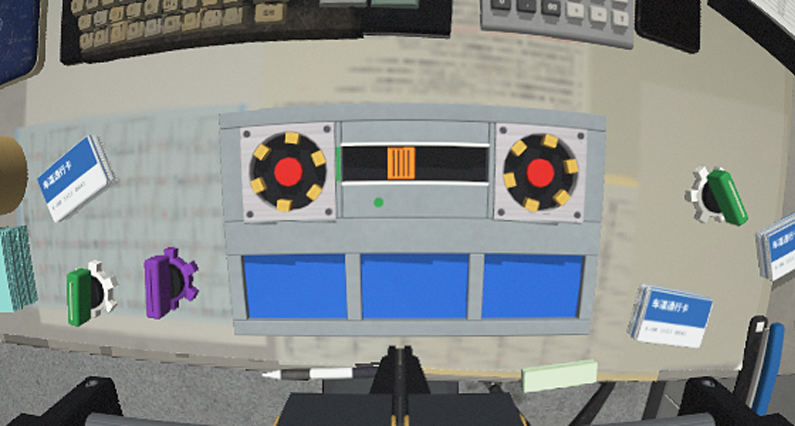

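Run:
```python
from h import *
f=1.42
for n,uv,z in [('slotL',(341,165),.03),('slotR',(489,164),.03),('capL',(387,163),.029),('capR',(414,163),.029),('cap',(401,163),.029),('pocTL',(243,254),.03),('pocBL',(246,319),.022),('pocTR',(585,254),.03),('pocBR',(583,318),.022),('padL',(288,171),.029),('padR',(540,171),.029)]:
    print(n,p2w('w2',np.array(uv)/f,z,True).round(4))
im=cv2.imread('pics/w2.png');hsv=cv2.cvtColor(im,cv2.COLOR_BGR2HSV)
m=cv2.inRange(hsv,(16,80,120),(32,255,255));m[:80]=0;m[160:]=0
k,l,s,c=cv2.connectedComponentsWithStats(m)
P=[p2w('w2',c[i],.032,True) for i in range(1,k) if s[i,4]>30]
P=np.array(P)
for side in (1,-1):
    q=P[(np.sign(P[:,1]+.015)==side)&(np.abs(P[:,1])<.17)]
    ctr=q.mean(0)
    a=np.degrees(np.arctan2(q[:,1]-ctr[1],q[:,0]-ctr[0])); print(len(q),ctr.round(4),np.hypot(*(q-ctr)[:,:2].T).round(4),np.sort(a).round(1),np.sort(a%60).round(1))
```

```text
slotL [0.5507 0.0478 0.03  ]
slotR [ 0.558  -0.0724  0.03  ]
capL [0.5536 0.0106 0.029 ]
capR [ 0.5546 -0.0112  0.029 ]
cap [ 0.5541 -0.0007  0.029 ]
pocTL [0.4737 0.1325 0.03  ]
pocBL [0.4107 0.1355 0.022 ]
pocTR [ 0.4885 -0.166   0.03  ]
pocBR [ 0.4263 -0.1776  0.022 ]
padL [0.5452 0.0921 0.029 ]
padR [ 0.5563 -0.1166  0.029 ]
8 [0.5477 0.0693 0.032 ] [0.0326 0.0482 0.0609 0.0784 0.0091 0.0505 0.019  0.04  ] [-84.5 -83.4 -15.4  38.3  72.7 105.9 139.4 179.3] [12.7 19.4 35.5 36.6 38.3 44.6 45.9 59.3]
6 [ 0.5554 -0.1165  0.032 ] [0.0282 0.0279 0.0281 0.0281 0.0279 0.0281] [-132.4  -71.9  -12.5   47.9  108.1  167.7] [47.5 47.6 47.7 47.9 48.1 48.1]
```

The wrist view puts the cap at (401,163), in the slot from x 341 to 489, and the pads at (288,171) and (540,171). It gives a feeder yaw of about 3° and a free gap left of the cap centred near (0.552, 0.029).

Run:
```python
from h import *
plan([(.5525,.0295,.08,3),(.5525,.0295,.0205,3)])
```

```text
yaw now 2.62
[0.39, -0.154, 0.797] [-0.0, 0.001, -0.004] n 4.3
[0.0, 0.0, 0.298] [0.0, 0.0, 0.0] n 1.4
```

arm_command --rows '[0.39, -0.155, 0.5, 0, 0, -0.004, 1, 0.39, -0.155, 0.5, 0, 0, -0.004, 1, 0.39, -0.155, 0.5, 0, 0, -0.004, 1, 0.39, -0.155, 0.8, 0, 0, -0.004, 1, 0.39, -0.155, 0.8, 0, 0, -0.004, 1, 0.39, -0.155, 0.8, 0, 0, -0.004, 1, 0.39, -0.155, 0.8, 0, 0, -0.004, 1]'

```text
clock: 2.62
eef_pos: [0.5539, 0.028, 0.0805]
eef_rot: [[0.999, 0.049, -0.001], [0.049, -0.999, -0.0], [-0.001, 0.0, -1.0]]
force: [0.4, 0.1, 1.0]
gripper_width: 0.007
gripper_force: 0.0
```

Run:
```python
from h import *
obs(); im=shot('wrist','w3'); cv2.imwrite('pics/w3b.png',cv2.resize(im[150:400,130:430],(720,600),interpolation=cv2.INTER_CUBIC))
plan([(.5525,.0295,.0205,3)])
```

```text
t 2.62 p [0.5539 0.028  0.0805] F [0.4 0.1 1. ] w 0.007 gf 0.0
[[0.999, 0.049, -0.001], [0.049, -0.999, -0.0], [-0.001, 0.0, -1.0]] q [-0.07  0.57  1.86 -0.    0.71  1.45]
yaw now 2.83
[-0.009, -0.007, 0.307] [0.0, -0.001, -0.002] n 1.5
```

View pics/w3b.png

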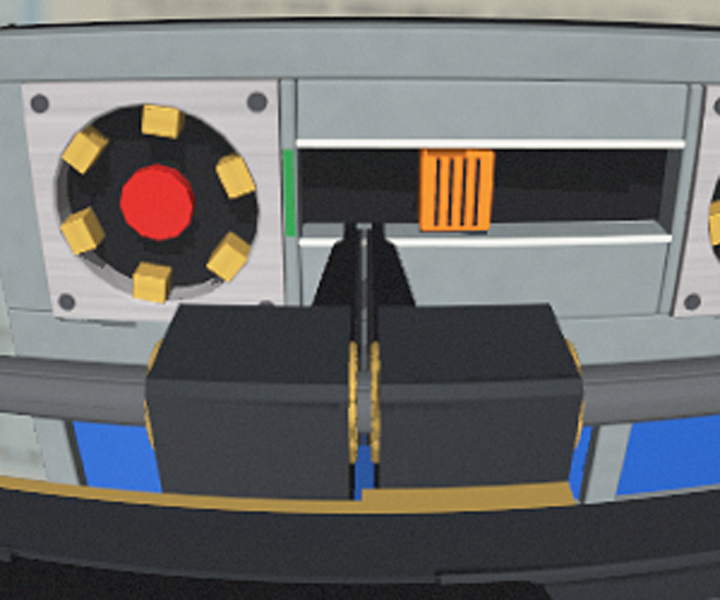

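The fingertip (column 364) is centred over the gap, which runs from 299 to 420, so I can go down and push.

arm_command --rows '[-0.009, -0.007, 0.2, 0, 0, -0.002, 1, -0.009, -0.007, 0.2, 0, 0, -0.002, 1, -0.009, -0.007, 0.3, 0, 0, -0.002, 1, -0.009, -0.007, 0.3, 0, 0, -0.002, 1, -0.009, -0.007, 0.3, 0, 0, -0.002, 1]'

```text
clock: 3.08
eef_pos: [0.552, 0.0305, 0.0224]
eef_rot: [[0.999, 0.053, 0.001], [0.053, -0.999, -0.0], [0.001, 0.0, -1.0]]
force: [-0.3, -1.0, -0.3]
gripper_width: 0.008
gripper_force: 0.0
```

arm_command --rows '[0, 0.03, 0, 0, 0, 0, 1, 0, 0.06, 0, 0, 0, 0, 1, 0, 0.09, 0, 0, 0, 0, 1, 0, 0.12, 0, 0, 0, 0, 1, 0, 0.14, 0, 0, 0, 0, 1, 0, 0.15, 0, 0, 0, 0, 1, 0, 0.15, 0, 0, 0, 0, 1, 0, 0.15, 0, 0, 0, 0, 1]'

```text
clock: 3.75
eef_pos: [0.5529, 0.0007, 0.0205]
eef_rot: [[0.999, 0.053, -0.0], [0.053, -0.999, -0.0], [-0.0, 0.0, -1.0]]
force: [-0.0, -0.7, 0.1]
gripper_width: 0.008
gripper_force: 0.0
```

arm_command --rows '[0, 0.01, 0, 0, 0, 0, 1, 0, 0.02, 0, 0, 0, 0, 1, 0, 0.02, 0, 0, 0, 0, 1]'

```text
clock: 4.0
eef_pos: [0.5531, -0.0031, 0.0205]
eef_rot: [[0.999, 0.053, -0.001], [0.053, -0.999, 0.0], [-0.001, -0.0, -1.0]]
force: [-0.1, 1.5, 1.1]
gripper_width: 0.005
gripper_force: 0.7
```

arm_command --rows '[0, 0.01, 0, 0, 0, 0, 1, 0, 0.02, 0, 0, 0, 0, 1, 0, 0.02, 0, 0, 0, 0, 1]'

```text
clock: 4.25
eef_pos: [0.5533, -0.0073, 0.0205]
eef_rot: [[0.999, 0.053, -0.0], [0.053, -0.999, -0.0], [-0.0, 0.0, -1.0]]
force: [0.3, 1.5, 0.2]
gripper_width: 0.004
gripper_force: 0.7
```

arm_command --rows '[0, 0.01, 0, 0, 0, 0, 1, 0, 0.01, 0, 0, 0, 0, 1, 0, 0.015, 0, 0, 0, 0, 1]'

```text
clock: 4.5
eef_pos: [0.5533, -0.0087, 0.0206]
eef_rot: [[0.999, 0.052, -0.001], [0.052, -0.999, 0.002], [-0.001, -0.002, -1.0]]
force: [0.4, 24.4, 1.9]
gripper_width: 0.007
gripper_force: 12.3
```

Run:
```python
from h import *
obs(); im=shot('wrist','w4'); cv2.imwrite('pics/w4b.png',cv2.resize(im[120:320,130:430],(720,480),interpolation=cv2.INTER_CUBIC))
```

```text
t 4.5 p [ 0.5533 -0.0087  0.0206] F [ 0.4 24.4  1.9] w 0.007 gf 12.3
[[0.999, 0.052, -0.001], [0.052, -0.999, 0.002], [-0.001, -0.002, -1.0]] q [-0.14  0.66  1.9   0.    0.58  1.38]
```

View pics/w4b.png

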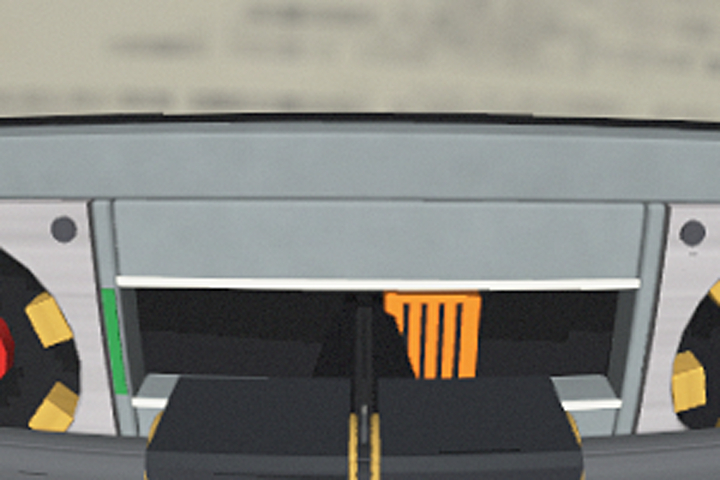

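Force of 24 N with the cap at 384–480 in the slot: it's at the off end stop. I'll back off, rise and look at the right-hand objects.

arm_command --rows '[0, -0.04, 0, 0, 0, 0, 1, 0, -0.04, -0.2, 0, 0, 0, 1, 0, -0.04, -0.5, 0, 0, 0, 1, 0, -0.04, -0.7, 0, 0, 0, 0, 0, -0.04, -0.9, 0, 0, 0, -1, 0, -0.04, -0.9, 0, 0, 0, -1, 0, -0.04, -0.9, 0, 0, 0, -1]'

```text
clock: 5.13
eef_pos: [0.5547, -0.0024, 0.2049]
eef_rot: [[0.999, 0.053, 0.008], [0.053, -0.999, -0.001], [0.007, 0.002, -1.0]]
force: [0.1, -0.7, -1.3]
gripper_width: 0.229
gripper_force: 0.0
```

arm_command --rows '[-0.7, 0.95, -0.1, 0, 0, 0, -1, -0.7, 0.95, -0.1, 0, 0, 0, -1, -0.7, 0.95, -0.1, 0, 0, 0, -1, -0.7, 0.95, -0.1, 0, 0, 0, -1, -0.7, 0.95, -0.1, 0, 0, 0, -1, -0.7, 0.95, -0.1, 0, 0, 0, -1, -0.7, 0.95, -0.1, 0, 0, 0, -1]'

```text
clock: 5.72
eef_pos: [0.4211, -0.2025, 0.2201]
eef_rot: [[0.999, 0.049, -0.001], [0.049, -0.999, -0.001], [-0.001, 0.0, -1.0]]
force: [0.1, 0.0, 0.6]
gripper_width: 0.721
gripper_force: 0.0
```

arm_command --rows '[0, 0.5, 0, 0, 0, 0, -1, 0, 0.5, 0, 0, 0, 0, -1, 0, 0.5, 0, 0, 0, 0, -1, 0, 0.5, 0, 0, 0, 0, -1]'

```text
clock: 6.05
eef_pos: [0.4289, -0.3018, 0.2192]
eef_rot: [[0.999, 0.05, -0.001], [0.05, -0.999, 0.0], [-0.001, -0.0, -1.0]]
force: [-0.6, 0.0, -0.4]
gripper_width: 0.974
gripper_force: 0.0
```

Run:
```python
from h import *
obs(); im=shot('wrist','w5'); cv2.imwrite('pics/w5b.png',cv2.resize(im[:290,130:530],(800,580),interpolation=cv2.INTER_CUBIC))
```

```text
t 6.05 p [ 0.4289 -0.3018  0.2192] F [-0.6  0.  -0.4] w 0.974 gf 0.0
[[0.999, 0.05, -0.001], [0.05, -0.999, 0.0], [-0.001, -0.0, -1.0]] q [-0.74  0.34  1.8  -0.    1.    0.78]
```

View pics/w5b.png

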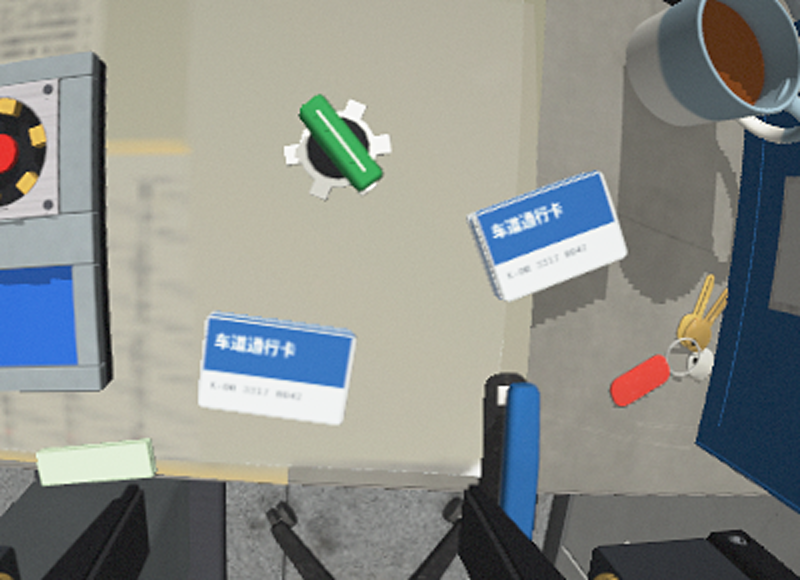

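Near card's corners are about (210,314), (355,332), (343,425), (199,407). The far card's are (477,213), (604,172), (626,252), (508,300). The wheel gear is centred on (338,149), with its bar running from (312,99) to (371,183).

```bash
cat >> h.py <<'E'
def quad(fn,uv,z,s=2,off=(130,0)):
    P=np.array([p2w(fn,np.array(u)/s+np.array(off),z,True) for u in uv]); c=P.mean(0)
    e=(P[1]-P[0]+P[2]-P[3])/2; g=(P[3]-P[0]+P[2]-P[1])/2
    print('c',c.round(4),'e01',np.linalg.norm(e).round(4),np.degrees(np.arctan2(e[1],e[0])).round(1),'e03',np.linalg.norm(g).round(4),np.degrees(np.arctan2(g[1],g[0])).round(1))
    return c
E
python3 - <<'E'
from h import *
c1=quad('w5',[(210,314),(355,332),(343,425),(199,407)],.022)
c2=quad('w5',[(477,213),(604,172),(626,252),(508,300)],.022)
for a,b in [((356,104),(320,194)),((389,143),(287,155)),((369,186),(308,110))]:
    A=p2w('w5',np.array(a)/2+[130,0],.012,True);B=p2w('w5',np.array(b)/2+[130,0],.012,True);print(((A+B)/2).round(4),np.linalg.norm(A-B),np.degrees(np.arctan2(*(A-B)[1::-1])))
quad('w5',[(302,103),(360,190),(383,176),(322,95)],.048)
E
```

```text
c [ 0.4275 -0.2865  0.022 ] e01 0.0847 -94.4 e03 0.0559 175.6
c [ 0.5199 -0.4453  0.022 ] e01 0.0844 -64.6 e03 0.0521 -155.5
[ 0.557  -0.3149  0.012 ] 0.057088549183041015 -17.964589470880547
[ 0.557 -0.315  0.012] 0.05858732463734517 -79.20799581768689
[ 0.5575 -0.3152  0.012 ] 0.05626548042093058 -138.83934841279176
c [ 0.557 -0.315  0.048] e01 0.0539 -142.3 e03 0.0126 -58.4
```

Run:
```python
from h import *
d=np.load('pics/w2.npz');print('cam',-cv2.Rodrigues(d['r'])[0].T@d['t'].reshape(3))
im=cv2.imread('pics/w2.png');hsv=cv2.cvtColor(im,cv2.COLOR_BGR2HSV)
m=cv2.inRange(hsv,(100,120,60),(125,255,255));m[:170]=0;m[235:]=0
k,l,s,c=cv2.connectedComponentsWithStats(m)
for i in range(1,k):
    if s[i,4]<1500: continue
    x,y,w,h=s[i,:4]; print(s[i])
    for z in (.022,.03):
        # mid-edge samples (subpixel: mask boundary mean over central span)
        M=(l==i); cols=range(x+w//4,x+3*w//4); rows=range(y+h//4,y+3*h//4)
        top=np.mean([np.flatnonzero(M[:,q])[0] for q in cols])-.5; bot=np.mean([np.flatnonzero(M[:,q])[-1] for q in cols])+.5
        le=np.mean([np.flatnonzero(M[q])[0] for q in rows])-.5; ri=np.mean([np.flatnonzero(M[q])[-1] for q in rows])+.5
        cx=x+w/2-.5;cy=y+h/2-.5
        T,B,L,R=[p2w('w2',u,z,True)[:2] for u in [(cx,top),(cx,bot),(le,cy),(ri,cy)]]
        print(z,'T',T.round(4),'B',B.round(4),'L',L.round(4),'R',R.round(4),'dx',round(T[0]-B[0],4),'dy',round(L[1]-R[1],4))
def world(p,yaw=3): pass
# left drive teeth
for fn,r in (('w2',(80,160,160,260)),('w3',(170,300,140,243))):
    h=cv2.cvtColor(cv2.imread(f'pics/{fn}.png'),cv2.COLOR_BGR2HSV); mm=cv2.inRange(h,(16,80,120),(32,255,255)); q=np.zeros_like(mm); q[r[0]:r[1],r[2]:r[3]]=mm[r[0]:r[1],r[2]:r[3]]
    k2,l2,s2,c2=cv2.connectedComponentsWithStats(q); P=np.array([p2w(fn,c2[i],.032,True) for i in range(1,k2) if s2[i,4]>30]); ct=P.mean(0); print(fn,len(P),ct.round(4),np.hypot(*(P-ct)[:,:2].T).round(4),(np.degrees(np.arctan2(P[:,1]-ct[1],P[:,0]-ct[0]))%60).round(1))
```

```text
cam [5.57935749e-01 1.62712723e-04 4.07272589e-01]
[ 171  179   73   45 3138]
0.022 T [0.4736 0.0882] B [0.4149 0.0893] L [0.443  0.1343] R [0.447  0.0427] dx 0.0587 dy 0.0916
0.03 T [0.4753 0.0864] B [0.4179 0.0875] L [0.4454 0.1315] R [0.4493 0.0418] dx 0.0574 dy 0.0897
[ 254  179   76   45 3370]
0.022 T [ 0.478  -0.0154] B [ 0.4204 -0.0186] L [0.4476 0.0293] R [ 0.452  -0.0633] dx 0.0576 dy 0.0926
0.03 T [ 0.4797 -0.0151] B [ 0.4232 -0.0182] L [0.4499 0.0287] R [ 0.4542 -0.062 ] dx 0.0564 dy 0.0907
[ 339  179   71   45 3017]
0.022 T [ 0.4837 -0.118 ] B [ 0.425  -0.1256] L [ 0.4527 -0.077 ] R [ 0.4575 -0.1681] dx 0.0586 dy 0.091
0.03 T [ 0.4852 -0.1155] B [ 0.4278 -0.123 ] L [ 0.4549 -0.0754] R [ 0.4596 -0.1646] dx 0.0574 dy 0.0891
w2 6 [0.5453 0.0924 0.032 ] [0.0282 0.0284 0.0279 0.0279 0.0283 0.0281] [54.1 53.8 53.7 54.1 54.  54.1]
w3 6 [0.5464 0.0922 0.032 ] [0.0271 0.0278 0.0274 0.0273 0.0281 0.0273] [54.7 54.  53.1 53.2 55.  53.6]
```

Pocket centres come out at (0.4451, 0.088), (0.450, -0.017) and (0.4551, -0.1218), yaw 2.75°. The drives are at (0.5453, 0.0924) with gaps at 24° mod 60, and (0.5554, -0.1165) with gaps at 17.8° mod 60. Next I pick up the near right card.

Run:
```python
from h import *
plan([(.428,-.292,.15,50),(.4275,-.2865,.1,85.6),(.4275,-.2865,.011,85.6)])
```

```text
yaw now 2.93
[-0.0, -0.039, 0.346] [-0.001, 0.001, -0.523] n 6.6
[0.019, -0.02, 0.25] [0.0, 0.0, -0.396] n 5.0
[0.0, 0.0, 0.445] [0.0, 0.0, 0.0] n 2.1
```

arm_command --rows '[0, -0.04, 0.346, 0, 0, -0.523, -1, 0, -0.04, 0.346, 0, 0, -0.523, -1, 0, -0.04, 0.346, 0, 0, -0.523, -1, 0, -0.04, 0.346, 0, 0, -0.523, -1, 0, -0.04, 0.346, 0, 0, -0.523, -1, 0, -0.04, 0.346, 0, 0, -0.523, -1, 0, -0.04, 0.346, 0, 0, -0.523, -1]'

```text
clock: 6.68
eef_pos: [0.4283, -0.2892, 0.1509]
eef_rot: [[0.635, 0.773, -0.001], [0.773, -0.635, 0.001], [0.0, -0.001, -1.0]]
force: [-0.3, 1.1, 0.3]
gripper_width: 1.003
gripper_force: 0.0
```

arm_command --rows '[0.019, -0.02, 0.25, 0, 0, -0.396, -1, 0.019, -0.02, 0.25, 0, 0, -0.396, -1, 0.019, -0.02, 0.25, 0, 0, -0.396, -1, 0.019, -0.02, 0.25, 0, 0, -0.396, -1, 0.019, -0.02, 0.25, 0, 0, -0.396, -1, 0.019, -0.02, 0.25, 0, 0, -0.396, -1, 0.019, -0.02, 0.25, 0, 0, -0.396, -1]'

```text
clock: 7.27
eef_pos: [0.4278, -0.2843, 0.1012]
eef_rot: [[0.077, 0.997, -0.001], [0.997, -0.077, 0.0], [0.0, -0.001, -1.0]]
force: [-0.3, 0.4, -0.0]
gripper_width: 0.997
gripper_force: 0.0
```

Run:
```python
from h import *
obs(); im=shot('wrist','w6'); cv2.imwrite('pics/w6b.png',im)
plan([(.4275,-.2865,.011,85.6)])
```

```text
t 7.27 p [ 0.4278 -0.2843  0.1012] F [-0.3  0.4 -0. ] w 0.997 gf 0.0
[[0.077, 0.997, -0.001], [0.997, -0.077, 0.0], [0.0, -0.001, -1.0]] q [-0.72  0.49  1.95 -0.    0.7  -0.64]
yaw now 85.56
[-0.01, -0.001, 0.452] [-0.0, -0.0, -0.0] n 2.2
```

View pics/w6b.png

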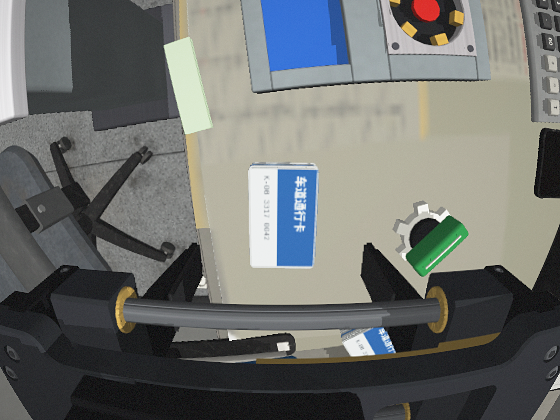

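Run:
```python
from h import *
quad('w6',[(249,166.5),(318,167),(314,268),(250.5,267)],.022,1,(0,0))
# refine by blue band bounds
h=cv2.cvtColor(cv2.imread('pics/w6.png'),cv2.COLOR_BGR2HSV);m=cv2.inRange(h,(100,120,60),(125,255,255));m[:140]=0;m[290:]=0;m[:,:240]=0;m[:,330:]=0
n,l,s,c=cv2.connectedComponentsWithStats(m);i=1+s[1:,4].argmax();print(s[i]);
M=l==i;x,y,w,hh=s[i,:4]
t=np.median([np.flatnonzero(M[:,q])[0] for q in range(x+8,x+w-8)]);b=np.median([np.flatnonzero(M[:,q])[-1] for q in range(x+8,x+w-8)]);print(t,b,p2w('w6',(x+w/2,t),.022,True),p2w('w6',(x+w/2,b),.022,True))
```

```text
c [ 0.4279 -0.2855  0.022 ] e01 0.054 -5.0 e03 0.0867 -94.9
[ 277  170   40   96 3081]
170.0 265.0 [ 0.44185178 -0.24574741  0.022     ] [ 0.43697026 -0.32709582  0.022     ]
```

arm_command --rows '[-0.009, 0, 0.2, 0, 0, 0, -1, -0.009, 0, 0.35, 0, 0, 0, -1, -0.009, 0, 0.452, 0, 0, 0, -1, -0.009, 0, 0.452, 0, 0, 0, -1, -0.009, 0, 0.452, 0, 0, 0, -1]'

```text
clock: 7.73
eef_pos: [0.4274, -0.2869, 0.0107]
eef_rot: [[0.076, 0.997, -0.002], [0.997, -0.076, 0.001], [0.001, -0.002, -1.0]]
force: [-0.3, -0.9, -0.3]
gripper_width: 1.0
gripper_force: 0.0
```

arm_command --rows '[0, 0, 0, 0, 0, 0, 1, 0, 0, 0, 0, 0, 0, 1, 0, 0, 0, 0, 0, 0, 1, 0, 0, 0, 0, 0, 0, 1, 0, 0, 0, 0, 0, 0, 1, 0, 0, 0, 0, 0, 0, 1, 0, 0, 0, 0, 0, 0, 1, 0, 0, 0, 0, 0, 0, 1]' --force 25

```text
clock: 8.4
eef_pos: [0.4278, -0.2876, 0.0113]
eef_rot: [[0.074, 0.997, 0.0], [0.997, -0.074, -0.0], [-0.0, 0.0, -1.0]]
force: [-0.9, 1.2, 4.8]
gripper_width: 0.589
gripper_force: 24.9
```

Run:
```python
from h import *
obs()
plan([(.428,-.285,.08,85.6),(.4551,-.1218,.08,92.75),(.4551,-.1218,.034,92.75)])
```

```text
t 8.4 p [ 0.4278 -0.2876  0.0113] F [-0.9  1.2  4.8] w 0.589 gf 24.9
[[0.074, 0.997, 0.0], [0.997, -0.074, -0.0], [-0.0, 0.0, -1.0]] q [-0.72  0.65  2.   -0.    0.5  -0.65]
yaw now 85.76
[0.013, 0.0, -0.344] [0.0, 0.0, 0.002] n 1.6
[0.824, 0.072, 0.0] [0.0, 0.0, -0.079] n 4.0
[0.0, 0.0, 0.23] [0.0, 0.0, 0.0] n 1.1
```

arm_command --rows '[0, 0, -0.35, 0, 0, 0, 1, 0, 0, -0.35, 0, 0, 0, 1, 0.82, 0.07, -0.35, 0, 0, -0.079, 1, 0.82, 0.07, -0.35, 0, 0, -0.079, 1, 0.82, 0.07, -0.35, 0, 0, -0.079, 1, 0.82, 0.07, -0.35, 0, 0, -0.079, 1, 0.82, 0.07, -0.35, 0, 0, -0.079, 1, 0.82, 0.07, -0.35, 0, 0, -0.079, 1]'

```text
clock: 9.07
eef_pos: [0.4538, -0.1232, 0.081]
eef_rot: [[-0.054, 0.999, -0.0], [0.999, 0.054, 0.0], [0.0, -0.0, -1.0]]
force: [-0.0, -0.1, -2.1]
gripper_width: 0.586
gripper_force: 25.0
```

Run:
```python
from h import *
o=obs(); im=shot('wrist','w7')
plan([(.4551,-.123,.045,92.75),(.4551,-.123,.034,92.75)])
cv2.imwrite('pics/w7b.png',cv2.resize(im[60:340,150:450],(643,600),interpolation=cv2.INTER_CUBIC))
```

```text
t 9.07 p [ 0.4538 -0.1232  0.081 ] F [-0.  -0.1 -2.1] w 0.586 gf 25.0
[[-0.054, 0.999, -0.0], [0.999, 0.054, 0.0], [0.0, -0.0, -1.0]] q [-0.41  0.48  2.07 -0.    0.6  -0.46]
yaw now 92.99
[0.007, 0.007, 0.18] [-0.0, 0.0, 0.003] n 0.9
[0.0, 0.0, 0.055] [0.0, 0.0, 0.0] n 0.3
```

View pics/w7b.png

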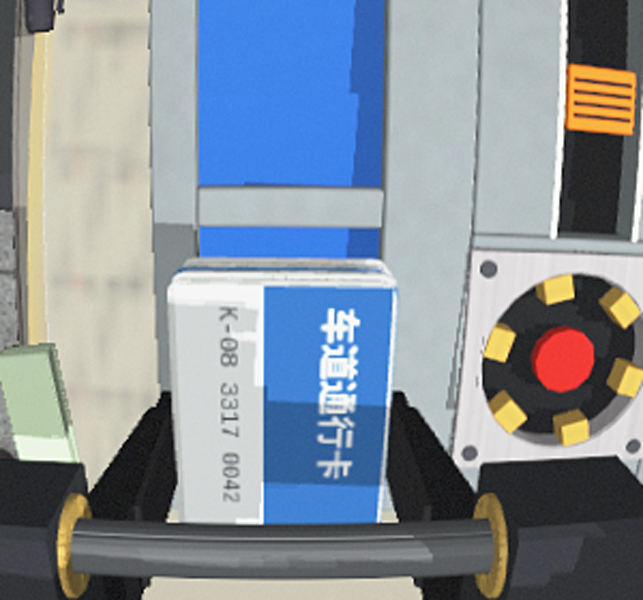

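Run:
```python
from h import *
f=643/300
for n,uv,z in [('pkL',(199,235),.022),('pkR',(384,235),.022),('ribL',(199,225),.03),('ribR',(383,225),.03),('cardTL',(170,281),.0917),('cardTR',(398,281),.0917),('bl',(176,264),.0697),('br',(392,264),.0697)]:
    print(n,p2w('w7',np.array(uv)/f+[150,60],z,True).round(4))
```

```text
pkL [ 0.423  -0.0812  0.022 ]
pkR [ 0.4847 -0.0777  0.022 ]
ribL [ 0.4238 -0.0765  0.03  ]
ribR [ 0.4828 -0.0731  0.03  ]
cardTL [ 0.4241 -0.08    0.0917]
cardTR [ 0.4779 -0.0769  0.0917]
bl [ 0.4223 -0.0807  0.0697]
br [ 0.4799 -0.0775  0.0697]
```

Camera and commanded pose agree within about 1 mm, so I'll insert.

arm_command --rows '[0.003, 0.008, 0.1, 0, 0, 0.003, 1, 0.003, 0.008, 0.17, 0, 0, 0.003, 1, 0.003, 0.008, 0.2, 0, 0, 0.003, 1, 0.003, 0.008, 0.22, 0, 0, 0.003, 1, 0.003, 0.008, 0.235, 0, 0, 0.003, 1, 0.003, 0.008, 0.238, 0, 0, 0.003, 1, 0.003, 0.008, 0.238, 0, 0, 0.003, 1]'

```text
clock: 9.7
eef_pos: [0.4554, -0.1246, 0.0337]
eef_rot: [[-0.045, 0.999, 0.0], [0.999, 0.045, -0.0], [-0.0, 0.0, -1.0]]
force: [-0.2, 0.3, -2.5]
gripper_width: 0.585
gripper_force: 25.0
```

arm_command --rows '[0, 0, 0, 0, 0, 0, 0, 0, 0, 0, 0, 0, 0, -0.6, 0, 0, 0, 0, 0, 0, -0.6, 0, 0, -0.1, 0, 0, 0, -0.6, 0, 0, -0.3, 0, 0, 0, -0.6, 0, 0, -0.5, 0, 0, 0, -1, 0, 0, -0.5, 0, 0, 0, -1]'

```text
clock: 10.28
eef_pos: [0.4575, -0.125, 0.1395]
eef_rot: [[-0.046, 0.999, 0.008], [0.999, 0.046, -0.004], [-0.004, 0.008, -1.0]]
force: [0.3, 0.3, 0.3]
gripper_width: 0.889
gripper_force: 0.0
```

Run:
```python
from h import *
o=obs(); im=shot('wrist','w8')
cv2.imwrite('pics/w8b.png',cv2.resize(im[60:340,150:450],(643,600),interpolation=cv2.INTER_CUBIC))
plan([(.48,-.3,.14,115.4),(.5199,-.4453,.1,115.4),(.5199,-.4453,.011,115.4)])
```

```text
t 10.28 p [ 0.4575 -0.125   0.1395] F [0.3 0.3 0.3] w 0.889 gf 0.0
[[-0.046, 0.999, 0.008], [0.999, 0.046, -0.004], [-0.004, 0.008, -1.0]] q [-0.41  0.38  2.01 -0.    0.74 -0.45]
yaw now 92.62
[-0.881, 0.076, -0.012] [0.004, 0.003, -0.253] n 4.2
[-0.742, -0.131, 0.2] [0.0, 0.0, 0.0] n 3.7
[0.0, 0.0, 0.445] [0.0, 0.0, 0.0] n 2.1
```

View pics/w8b.png

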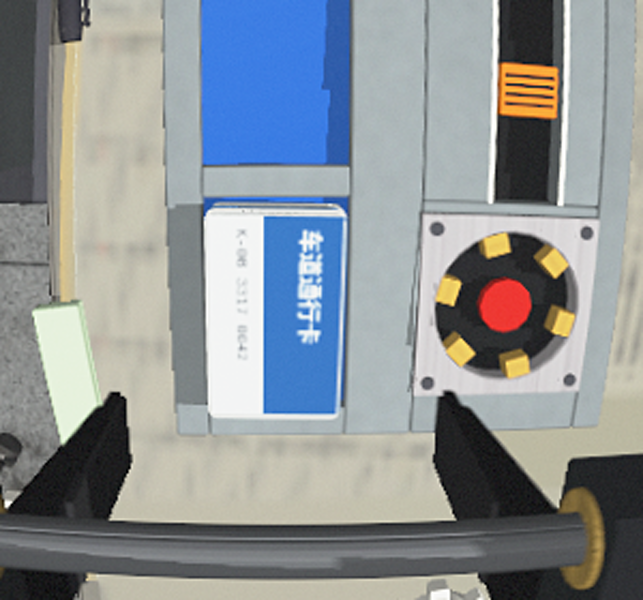

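Run:
```python
from h import *
f=643/300
for z in (.044,): quad('w8',[(206,212),(347,214),(343,417),(209,418)],z,f,(150,60))
```

```text
c [ 0.4552 -0.1226  0.044 ] e01 0.0551 2.4 e03 0.0857 -87.5
```

arm_command --rows '[-0.88, 0.08, 0, 0, 0, -0.253, -1, -0.88, 0.08, 0, 0, 0, -0.253, -1, -0.88, 0.08, 0, 0, 0, -0.253, -1, -0.88, 0.08, 0, 0, 0, -0.253, -1, -0.88, 0.08, 0, 0, 0, -0.253, -1]'

```text
clock: 10.75
eef_pos: [0.4795, -0.3036, 0.1326]
eef_rot: [[-0.429, 0.903, 0.0], [0.903, 0.429, -0.001], [-0.001, 0.0, -1.0]]
force: [-0.6, 1.1, -0.7]
gripper_width: 1.001
gripper_force: 0.0
```

arm_command --rows '[-0.74, -0.13, 0.2, 0, 0, 0, -1, -0.74, -0.13, 0.2, 0, 0, 0, -1, -0.74, -0.13, 0.2, 0, 0, 0, -1, -0.74, -0.13, 0.2, 0, 0, 0, -1, -0.74, -0.13, 0.2, 0, 0, 0, -1]'

```text
clock: 11.17
eef_pos: [0.519, -0.448, 0.0902]
eef_rot: [[-0.425, 0.905, -0.001], [0.905, 0.425, 0.001], [0.001, -0.001, -1.0]]
force: [0.1, 0.2, -0.6]
gripper_width: 1.003
gripper_force: 0.0
```

```bash
cat >> h.py <<'E'
def card(fn):
    """fit the card in front of the hand: blue+white blob -> band centre line; returns rect of blue band at z=.022"""
    h=cv2.cvtColor(cv2.imread(f'pics/{fn}.png'),cv2.COLOR_BGR2HSV);m=cv2.inRange(h,(100,130,60),(125,255,255));m[:120]=0;m[300:]=0;m[:,:210]=0;m[:,350:]=0
    m=cv2.morphologyEx(m,cv2.MORPH_CLOSE,np.ones((7,7)))
    cs,_=cv2.findContours(m,0,2);c=max(cs,key=cv2.contourArea)
    P=np.array([p2w(fn,u,.022,True)[:2] for u in c[:,0]]);r=cv2.minAreaRect((P*1000).astype(np.float32));print('blue band',np.round(r[0],1),np.round(r[1],1),round(r[2],1))
E
python3 - <<'E'
from h import *
o=obs(); im=shot('wrist','w9'); card('w9')
E
```

```text
t 11.17 p [ 0.519  -0.448   0.0902] F [ 0.1  0.2 -0.6] w 1.003 gf 0.0
[[-0.425, 0.905, -0.001], [0.905, 0.425, 0.001], [0.001, -0.001, -1.0]] q [-0.81  0.71  1.51 -0.    0.93 -1.25]
blue band [ 528.7 -439.2] [30.  81.1] 25.5
```

Run:
```python
from h import *
plan([(.5185,-.4445,.011,115.5)])
```

```text
yaw now 115.21
[0.004, 0.002, 0.399] [-0.001, -0.002, -0.003] n 1.9
```

arm_command --rows '[0.009, 0.002, 0.2, 0, 0, -0.003, -1, 0.009, 0.002, 0.33, 0, 0, -0.003, -1, 0.009, 0.002, 0.397, 0, 0, -0.003, -1, 0.009, 0.002, 0.397, 0, 0, -0.003, -1, 0.009, 0.002, 0.397, 0, 0, -0.003, -1]'

```text
clock: 11.63
eef_pos: [0.519, -0.4418, 0.0143]
eef_rot: [[-0.433, 0.901, -0.0], [0.901, 0.433, 0.0], [0.001, -0.0, -1.0]]
force: [-0.1, 0.5, 0.8]
gripper_width: 0.996
gripper_force: 0.0
```

arm_command --rows '[0, 0, 0, 0, 0, 0, 1, 0, 0, 0, 0, 0, 0, 1, 0, 0, 0, 0, 0, 0, 1, 0, 0, 0, 0, 0, 0, 1, 0, 0, 0, 0, 0, 0, 1, 0, 0, 0, 0, 0, 0, 1, 0, 0, 0, 0, 0, 0, 1, 0, 0, 0, 0, 0, 0, 1]' --force 25

```text
clock: 12.3
eef_pos: [0.5188, -0.4425, 0.0143]
eef_rot: [[-0.433, 0.902, 0.0], [0.902, 0.433, -0.0], [-0.0, 0.0, -1.0]]
force: [-0.2, 0.7, 2.5]
gripper_width: 0.58
gripper_force: 25.0
```

Run:
```python
from h import *
obs()
plan([(.518,-.4445,.09,115.5),(.48,-.25,.09,105),(.45,-.09,.09,92.75),(.45,-.018,.09,92.75)])
```

```text
t 12.3 p [ 0.5188 -0.4425  0.0143] F [-0.2  0.7  2.5] w 0.58 gf 25.0
[[-0.433, 0.902, 0.0], [0.902, 0.433, -0.0], [-0.0, 0.0, -1.0]] q [-0.8   0.8   1.56 -0.    0.78 -1.25]
yaw now 115.64
[-0.007, -0.008, -0.379] [0.0, 0.0, 0.002] n 1.8
[0.96, 0.247, 0.0] [0.0, 0.0, 0.117] n 4.8
[0.812, 0.062, 0.0] [0.0, 0.0, 0.136] n 3.9
[0.36, 0.017, 0.0] [0.0, 0.0, 0.0] n 1.7
```

arm_command --rows '[0, 0, -0.38, 0, 0, 0, 1, 0, 0, -0.38, 0, 0, 0, 1, 0.95, 0.24, -0.38, 0, 0, 0.117, 1, 0.95, 0.24, -0.38, 0, 0, 0.117, 1, 0.95, 0.24, -0.38, 0, 0, 0.117, 1, 0.95, 0.24, -0.38, 0, 0, 0.117, 1, 0.95, 0.24, -0.38, 0, 0, 0.117, 1, 0.95, 0.24, -0.38, 0, 0, 0.117, 1]'

```text
clock: 12.97
eef_pos: [0.4779, -0.2453, 0.09]
eef_rot: [[-0.263, 0.965, -0.003], [0.965, 0.263, 0.002], [0.003, -0.002, -1.0]]
force: [1.4, -0.6, -0.9]
gripper_width: 0.582
gripper_force: 25.0
```

arm_command --rows '[0.81, 0.06, 0, 0, 0, 0.136, 1, 0.81, 0.06, 0, 0, 0, 0.136, 1, 0.81, 0.06, 0, 0, 0, 0.136, 1, 0.81, 0.06, 0, 0, 0, 0.136, 1, 0.81, 0.06, 0, 0, 0, 0.136, 1]'

```text
clock: 13.38
eef_pos: [0.4468, -0.0861, 0.0899]
eef_rot: [[-0.053, 0.999, -0.003], [0.999, 0.053, 0.001], [0.001, -0.003, -1.0]]
force: [0.7, -0.2, -2.0]
gripper_width: 0.586
gripper_force: 25.0
```

arm_command --rows '[0.36, 0.017, 0, 0, 0, 0, 1, 0.36, 0.017, 0, 0, 0, 0, 1, 0.36, 0.017, 0, 0, 0, 0, 1, 0.36, 0.017, 0, 0, 0, 0, 1, 0.36, 0.017, 0, 0, 0, 0, 1, 0.36, 0.017, 0, 0, 0, 0, 1, 0.36, 0.017, 0, 0, 0, 0, 1]'

```text
clock: 13.97
eef_pos: [0.4491, -0.0197, 0.09]
eef_rot: [[-0.049, 0.999, 0.0], [0.999, 0.049, -0.0], [-0.0, 0.0, -1.0]]
force: [0.4, -0.4, -1.2]
gripper_width: 0.586
gripper_force: 25.0
```

Run:
```python
from h import *
obs(); shot('wrist','w10')
plan([(.4502,-.0156,.0371,92.75)])
# card far edge and pocket far rib via profile along central column
im=cv2.imread('pics/w10.png'); hsv=cv2.cvtColor(im,cv2.COLOR_BGR2HSV)
for u in (255,270,295):
    print(u,[(v,)+tuple(int(x) for x in hsv[v,u]) for v in range(150,215,3)])
```

```text
t 13.97 p [ 0.4491 -0.0197  0.09  ] F [ 0.4 -0.4 -1.2] w 0.586 gf 25.0
[[-0.049, 0.999, 0.0], [0.999, 0.049, -0.0], [-0.0, 0.0, -1.0]] q [-0.19  0.44  2.11 -0.    0.59 -0.24]
yaw now 92.8
[0.02, 0.007, 0.264] [0.0, 0.0, 0.001] n 1.3
255 [(150, 93, 15, 205), (153, 92, 16, 205), (156, 90, 15, 203), (159, 90, 14, 206), (162, 107, 191, 244), (165, 107, 185, 238), (168, 108, 186, 238), (171, 108, 188, 237), (174, 108, 188, 238), (177, 108, 186, 238), (180, 108, 185, 238), (183, 108, 188, 237), (186, 109, 157, 228), (189, 30, 4, 173), (192, 106, 141, 141), (195, 60, 1, 241), (198, 45, 2, 233), (201, 90, 2, 242), (204, 83, 5, 221), (207, 90, 3, 220), (210, 100, 9, 175), (213, 108, 8, 156)]
270 [(150, 92, 16, 204), (153, 94, 17, 205), (156, 88, 15, 204), (159, 88, 16, 202), (162, 107, 194, 243), (165, 108, 186, 238), (168, 108, 185, 238), (171, 108, 188, 237), (174, 108, 185, 238), (177, 108, 186, 238), (180, 108, 186, 238), (183, 108, 186, 238), (186, 109, 154, 227), (189, 50, 4, 174), (192, 106, 142, 142), (195, 60, 1, 241), (198, 45, 2, 234), (201, 30, 1, 248), (204, 0, 1, 248), (207, 0, 1, 248), (210, 0, 1, 248), (213, 0, 0, 247)]
295 [(150, 94, 17, 209), (153, 88, 16, 206), (156, 95, 16, 207), (159, 95, 16, 205), (162, 108, 193, 242), (165, 107, 191, 238), (168, 107, 188, 237), (171, 108, 188, 238), (174, 108, 190, 238), (177, 108, 189, 238), (180, 108, 188, 238), (183, 107, 186, 238), (186, 109, 138, 234), (189, 36, 7, 171), (192, 106, 137, 143), (195, 60, 2, 242), (198, 45, 2, 235), (201, 106, 187, 218), (204, 106, 175, 218), (207, 106, 176, 219), (210, 106, 175, 219), (213, 106, 174, 220)]
```

Run:
```python
from h import *
print(p2w('w10',(270,160.8),.03,True),p2w('w10',(270,187.3),.0757,True),p2w('w10',(270,194),.0977,True))
```

```text
[0.43765151 0.02946285 0.03      ] [0.4395761  0.02075092 0.0757    ] [0.44024944 0.02235387 0.0977    ]
```

arm_command --rows '[0.024, 0.007, 0.12, 0, 0, 0.001, 1, 0.024, 0.007, 0.19, 0, 0, 0.001, 1, 0.024, 0.007, 0.22, 0, 0, 0.001, 1, 0.024, 0.007, 0.24, 0, 0, 0.001, 1, 0.024, 0.007, 0.255, 0, 0, 0.001, 1, 0.024, 0.007, 0.263, 0, 0, 0.001, 1, 0.024, 0.007, 0.263, 0, 0, 0.001, 1]'

```text
clock: 14.6
eef_pos: [0.4503, -0.0141, 0.0376]
eef_rot: [[-0.048, 0.999, 0.0], [0.999, 0.048, -0.0], [-0.0, 0.0, -1.0]]
force: [-0.6, -0.4, -1.3]
gripper_width: 0.579
gripper_force: 25.0
```

arm_command --rows '[0, 0, 0, 0, 0, 0, 0, 0, 0, 0, 0, 0, 0, -0.6, 0, 0, 0, 0, 0, 0, -0.6, 0, 0, -0.1, 0, 0, 0, -0.6, 0, 0, -0.3, 0, 0, 0, -0.6, 0, 0, -0.7, 0, 0, 0, -1, 0, 0, -0.7, 0, 0, 0, -1]'

```text
clock: 15.18
eef_pos: [0.4497, -0.0138, 0.1797]
eef_rot: [[-0.049, 0.999, 0.0], [0.999, 0.049, -0.0], [-0.0, 0.0, -1.0]]
force: [0.3, 0.8, 0.6]
gripper_width: 0.888
gripper_force: 0.0
```

Run:
```python
from h import *
obs();im=shot('wrist','w11')
P=np.array([p2w('top0',np.array(u)/4+[140,155],.022) for u in [(48,100),(148,53),(174,103),(72,160)]]);print(P.round(4).tolist(),P.mean(0))
quad('w2',[(37,180),(90,136),(115,176),(52,222)],.022,1.42,(0,0))
plan([(.47,.12,.2,92.75),(.48,.2,.2,100)])
cv2.imwrite('pics/w11b.png',im)
```

```text
t 15.18 p [ 0.4497 -0.0138  0.1797] F [0.3 0.8 0.6] w 0.888 gf 0.0
[[-0.049, 0.999, 0.0], [0.999, 0.049, -0.0], [-0.0, 0.0, -1.0]] q [-0.18  0.29  2.01 -0.    0.84 -0.23]
[[0.5486, 0.3716, 0.022], [0.5861, 0.2978, 0.022], [0.5488, 0.2769, 0.022], [0.5038, 0.3518, 0.022]] [0.54684237 0.32453402 0.022     ]
c [0.5458 0.326  0.022 ] e01 0.093 -64.4 e03 0.05 -149.7
yaw now 92.8
[0.665, 0.122, -0.071] [0.006, 0.001, 0.001] n 3.3
[0.397, 0.069, 0.0] [0.0, 0.0, -0.081] n 1.9
```

View pics/w11b.png

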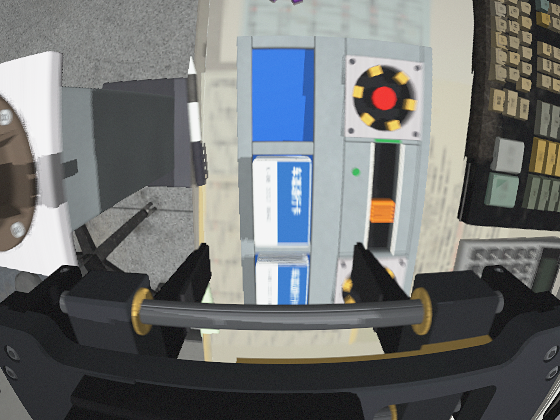

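Stacks 2 and 3 lie flat in their pockets, and pocket 1 (centred near (282,95)) is still empty. Next is the left stack.

Run:
```python
from h import *
plan([(.5,.16,.19,105),(.545,.318,.1,115.6)])
```

```text
yaw now 92.8
[0.858, 0.281, -0.02] [0.006, 0.002, -0.135] n 4.3
[0.705, 0.422, 0.45] [0.0, 0.0, -0.118] n 4.5
```

arm_command --rows '[0.86, 0.28, -0.02, 0, 0, -0.135, -1, 0.86, 0.28, -0.02, 0, 0, -0.135, -1, 0.86, 0.28, -0.02, 0, 0, -0.135, -1, 0.86, 0.28, -0.02, 0, 0, -0.135, -1, 0.86, 0.28, -0.02, 0, 0, -0.135, -1]'

```text
clock: 15.65
eef_pos: [0.4985, 0.1648, 0.1819]
eef_rot: [[-0.26, 0.966, 0.002], [0.966, 0.26, 0.001], [0.0, 0.002, -1.0]]
force: [0.4, 0.1, -0.5]
gripper_width: 1.001
gripper_force: 0.0
```

arm_command --rows '[0.7, 0.42, 0.45, 0, 0, -0.118, -1, 0.7, 0.42, 0.45, 0, 0, -0.118, -1, 0.7, 0.42, 0.45, 0, 0, -0.118, -1, 0.7, 0.42, 0.45, 0, 0, -0.118, -1, 0.7, 0.42, 0.45, 0, 0, -0.118, -1, 0.7, 0.42, 0.45, 0, 0, -0.118, -1, 0.7, 0.42, 0.45, 0, 0, -0.118, -1, 0.7, 0.42, 0.45, 0, 0, -0.118, -1]'

```text
clock: 16.32
eef_pos: [0.5426, 0.317, 0.0918]
eef_rot: [[-0.431, 0.902, 0.0], [0.902, 0.431, -0.0], [-0.0, 0.0, -1.0]]
force: [0.8, -1.0, -0.2]
gripper_width: 1.0
gripper_force: 0.0
```

Run:
```python
from h import *
obs(); shot('wrist','w12'); card('w12')
im=cv2.imread('pics/w12.png'); g=cv2.cvtColor(im,cv2.COLOR_BGR2HSV)
print([ (u,int(g[220,u,0]),int(g[220,u,1]),int(g[220,u,2])) for u in range(190,360,6)])
```

```text
t 16.32 p [0.5426 0.317  0.0918] F [ 0.8 -1.  -0.2] w 1.0 gf 0.0
[[-0.431, 0.902, 0.0], [0.902, 0.431, -0.0], [-0.0, 0.0, -1.0]] q [ 0.42  0.63  1.67 -0.    0.84 -0.02]
blue band [555.8 334.4] [30.2 82. ] 26.3
[(190, 66, 8, 166), (196, 83, 14, 160), (202, 80, 13, 172), (208, 79, 12, 174), (214, 80, 13, 177), (220, 77, 10, 175), (226, 78, 15, 171), (232, 79, 13, 160), (238, 81, 11, 166), (244, 75, 12, 174), (250, 75, 14, 177), (256, 73, 13, 176), (262, 90, 2, 237), (268, 80, 3, 237), (274, 84, 6, 221), (280, 80, 3, 236), (286, 60, 1, 239), (292, 107, 179, 178), (298, 107, 175, 179), (304, 107, 177, 180), (310, 104, 35, 224), (316, 107, 118, 197), (322, 106, 175, 179), (328, 104, 23, 189), (334, 68, 12, 173), (340, 78, 15, 174), (346, 78, 14, 177), (352, 75, 12, 165), (358, 78, 15, 174)]
```

Run:
```python
from h import *
plan([(.5455,.3293,.0115,116)])
```

```text
yaw now 115.52
[0.051, 0.039, 0.404] [0.0, 0.0, -0.005] n 2.0
```

arm_command --rows '[0.051, 0.039, 0.1, 0, 0, -0.005, -1, 0.051, 0.039, 0.2, 0, 0, -0.005, -1, 0.051, 0.039, 0.33, 0, 0, -0.005, -1, 0.051, 0.039, 0.404, 0, 0, -0.005, -1, 0.051, 0.039, 0.404, 0, 0, -0.005, -1, 0.051, 0.039, 0.404, 0, 0, -0.005, -1]'

```text
clock: 16.87
eef_pos: [0.5456, 0.3293, 0.0112]
eef_rot: [[-0.437, 0.899, -0.0], [0.899, 0.437, -0.0], [-0.0, -0.0, -1.0]]
force: [0.4, 0.1, 0.1]
gripper_width: 1.0
gripper_force: 0.0
```

arm_command --rows '[0, 0, 0, 0, 0, 0, 1, 0, 0, 0, 0, 0, 0, 1, 0, 0, 0, 0, 0, 0, 1, 0, 0, 0, 0, 0, 0, 1, 0, 0, 0, 0, 0, 0, 1, 0, 0, 0, 0, 0, 0, 1, 0, 0, 0, 0, 0, 0, 1, 0, 0, 0, 0, 0, 0, 1]' --force 25

```text
clock: 17.53
eef_pos: [0.5456, 0.3302, 0.0108]
eef_rot: [[-0.439, 0.899, 0.0], [0.899, 0.439, 0.0], [-0.0, 0.0, -1.0]]
force: [-0.5, -0.3, 3.1]
gripper_width: 0.588
gripper_force: 25.0
```

Run:
```python
from h import *
obs()
plan([(.5455,.3293,.09,116),(.48,.17,.09,104),(.4451,.089,.09,92.75)])
```

```text
t 17.53 p [0.5456 0.3302 0.0108] F [-0.5 -0.3  3.1] w 0.588 gf 25.0
[[-0.439, 0.899, 0.0], [0.899, 0.439, 0.0], [-0.0, 0.0, -1.0]] q [ 0.44  0.75  1.69 -0.    0.7  -0.01]
yaw now 116.01
[-0.004, -0.002, -0.396] [0.0, 0.0, 0.0] n 1.9
[-0.572, -0.644, 0.0] [0.0, 0.0, 0.133] n 4.1
[-0.351, -0.267, 0.0] [0.0, 0.0, 0.125] n 2.1
```

arm_command --rows '[0, 0, -0.396, 0, 0, 0, 1, 0, 0, -0.396, 0, 0, 0, 1, -0.57, -0.64, -0.396, 0, 0, 0.133, 1, -0.57, -0.64, -0.396, 0, 0, 0.133, 1, -0.57, -0.64, -0.396, 0, 0, 0.133, 1, -0.57, -0.64, -0.396, 0, 0, 0.133, 1, -0.57, -0.64, -0.396, 0, 0, 0.133, 1, -0.57, -0.64, -0.396, 0, 0, 0.133, 1]'

```text
clock: 18.2
eef_pos: [0.4797, 0.1698, 0.09]
eef_rot: [[-0.24, 0.971, -0.001], [0.971, 0.24, -0.0], [-0.0, -0.001, -1.0]]
force: [0.4, 1.2, -0.7]
gripper_width: 0.583
gripper_force: 25.0
```

arm_command --rows '[-0.35, -0.267, 0, 0, 0, 0.125, 1, -0.35, -0.267, 0, 0, 0, 0.125, 1, -0.35, -0.267, 0, 0, 0, 0.125, 1, -0.35, -0.267, 0, 0, 0, 0.125, 1, -0.35, -0.267, 0, 0, 0, 0.125, 1, -0.35, -0.267, 0, 0, 0, 0.125, 1]'

```text
clock: 18.7
eef_pos: [0.4466, 0.0918, 0.0898]
eef_rot: [[-0.05, 0.999, 0.001], [0.999, 0.05, 0.0], [0.0, 0.001, -1.0]]
force: [0.4, -1.1, -1.0]
gripper_width: 0.585
gripper_force: 25.0
```

Run:
```python
from h import *
obs(); shot('wrist','w13')
plan([(.4452,.088,.0333,92.75)])
hsv=cv2.cvtColor(cv2.imread('pics/w13.png'),cv2.COLOR_BGR2HSV)
for u in (270,):
    print(u,[(v,)+tuple(int(x) for x in hsv[v,u]) for v in range(150,204,2)])
```

```text
t 18.7 p [0.4466 0.0918 0.0898] F [ 0.4 -1.1 -1. ] w 0.585 gf 25.0
[[-0.05, 0.999, 0.001], [0.999, 0.05, 0.0], [0.0, 0.001, -1.0]] q [0.06 0.45 2.09 0.   0.6  0.01]
yaw now 92.89
[-0.019, -0.007, 0.282] [0.0, 0.0, 0.002] n 1.4
270 [(150, 105, 16, 94), (152, 95, 15, 181), (154, 95, 15, 200), (156, 92, 19, 198), (158, 93, 15, 198), (160, 96, 18, 196), (162, 95, 17, 196), (164, 95, 17, 196), (166, 101, 18, 197), (168, 98, 15, 191), (170, 111, 126, 206), (172, 108, 191, 232), (174, 108, 189, 233), (176, 108, 188, 232), (178, 108, 190, 232), (180, 108, 191, 232), (182, 108, 190, 232), (184, 108, 198, 233), (186, 110, 39, 189), (188, 40, 5, 163), (190, 108, 43, 141), (192, 104, 17, 197), (194, 50, 3, 234), (196, 60, 2, 207), (198, 50, 3, 219), (200, 30, 1, 248), (202, 30, 2, 248)]
```

Run:
```python
from h import *
print(p2w('w13',(270,169.8),.03,True),p2w('w13',(270,185.5),.079,True),p2w('w13',(270,192.8),.101,True))
```

```text
[0.43538529 0.13449412 0.03      ] [0.43701621 0.13411237 0.079     ] [0.43768289 0.13535695 0.101     ]
```

arm_command --rows '[-0.013, -0.007, 0.12, 0, 0, 0.002, 1, -0.013, -0.007, 0.2, 0, 0, 0.002, 1, -0.013, -0.007, 0.23, 0, 0, 0.002, 1, -0.013, -0.007, 0.25, 0, 0, 0.002, 1, -0.013, -0.007, 0.27, 0, 0, 0.002, 1, -0.013, -0.007, 0.281, 0, 0, 0.002, 1, -0.013, -0.007, 0.281, 0, 0, 0.002, 1]'

```text
clock: 19.33
eef_pos: [0.4445, 0.0882, 0.0337]
eef_rot: [[-0.046, 0.999, 0.0], [0.999, 0.046, -0.0], [-0.0, 0.0, -1.0]]
force: [0.5, -0.3, -0.8]
gripper_width: 0.583
gripper_force: 25.0
```

arm_command --rows '[0, 0, 0, 0, 0, 0, 0, 0, 0, 0, 0, 0, 0, -0.6, 0, 0, 0, 0, 0, 0, -0.6, 0, 0, -0.1, 0, 0, 0, -0.6, 0, 0, -0.3, 0, 0, 0, -0.6, 0, 0, -0.75, 0, 0, 0, -0.6, 0, 0, -0.75, 0, 0, 0, -0.6, 0, 0, -0.75, 0, 0, 0, -0.6]'

```text
clock: 20.0
eef_pos: [0.4462, 0.0882, 0.1897]
eef_rot: [[-0.046, 0.999, 0.009], [0.999, 0.046, 0.0], [-0.0, 0.009, -1.0]]
force: [-0.4, 0.2, 0.9]
gripper_width: 0.798
gripper_force: 0.0
```

arm_command --rows '[0.7, -0.12, 0, 0, 0, 0, -0.6, 0.7, -0.12, 0, 0, 0, 0, -0.6, 0.7, -0.12, 0, 0, 0, 0, -0.6, 0.7, -0.12, 0, 0, 0, 0, -0.6, 0.7, -0.12, 0, 0, 0, 0, -0.6, 0.7, -0.12, 0, 0, 0, 0, -0.6]'

```text
clock: 20.5
eef_pos: [0.4135, 0.2273, 0.1836]
eef_rot: [[-0.048, 0.999, 0.0], [0.999, 0.048, -0.0], [-0.0, 0.0, -1.0]]
force: [0.5, 0.6, -0.2]
gripper_width: 0.803
gripper_force: 0.0
```

```bash
cat >> h.py <<'E'
def wheel(fn,roi=(0,300,0,560)):
    """green bar: top face (brighter) -> rect at z=.048; white gear -> centre at z=.012"""
    im=cv2.imread(f'pics/{fn}.png');h=cv2.cvtColor(im,cv2.COLOR_BGR2HSV);m=cv2.inRange(h,(50,110,30),(85,255,255))
    k=np.zeros_like(m);k[roi[0]:roi[1],roi[2]:roi[3]]=m[roi[0]:roi[1],roi[2]:roi[3]]
    n,l,s,c=cv2.connectedComponentsWithStats(k)
    for i in range(1,n):
        if s[i,4]<150: continue
        v=h[...,2][l==i]; t,_=cv2.threshold(v.reshape(-1,1),0,255,cv2.THRESH_OTSU)
        print('comp',s[i],c[i].round(1),'otsu',t,'val pct',np.percentile(v,[5,25,50,75,95]))
        for nm,M in (('all',l==i),('bright',cv2.morphologyEx(((l==i)&(h[...,2]>t)).astype(np.uint8),cv2.MORPH_CLOSE,np.ones((3,3)))>0)):
            cs,_=cv2.findContours(M.astype(np.uint8),0,2);q=max(cs,key=cv2.contourArea)
            P=np.array([p2w(fn,u,.048,True)[:2] for u in q[:,0]]);r=cv2.minAreaRect((P*1000).astype(np.float32));print(nm,np.round(r[0],1),np.round(r[1],1),round(r[2],1))
E
python3 - <<'E'
from h import *
obs(); im=shot('wrist','w14'); wheel('w14')
E
```

```text
t 20.5 p [0.4135 0.2273 0.1836] F [ 0.5  0.6 -0.2] w 0.803 gf 0.0
[[-0.048, 0.999, 0.0], [0.999, 0.048, -0.0], [-0.0, 0.0, -1.0]] q [ 0.36  0.32  1.96 -0.    0.87  0.32]
comp [274  91  59  28 858] [302.6 104.2] otsu 150.0 val pct [110.7 166.  181.  185.  189. ]
all [428.2 320.3] [16.2 54.7] 79.5
bright [429.  320.7] [13.5 53.3] 79.4
```

Run:
```python
from h import *
plan([(.422,.28,.15,135),(.4288,.3206,.11,169.5)])
```

```text
yaw now 92.66
[0.265, 0.054, 0.168] [-0.0, 0.0, -0.47] n 5.9
[0.12, 0.168, 0.2] [0.0, 0.0, -0.383] n 4.8
```

arm_command --rows '[0.265, 0.054, 0.168, 0, 0, -0.47, -0.2, 0.265, 0.054, 0.168, 0, 0, -0.47, -0.2, 0.265, 0.054, 0.168, 0, 0, -0.47, -0.2, 0.265, 0.054, 0.168, 0, 0, -0.47, -0.2, 0.265, 0.054, 0.168, 0, 0, -0.47, -0.2, 0.265, 0.054, 0.168, 0, 0, -0.47, -0.2, 0.265, 0.054, 0.168, 0, 0, -0.47, -0.2]'

```text
clock: 21.13
eef_pos: [0.4228, 0.279, 0.1499]
eef_rot: [[-0.708, 0.706, -0.0], [0.706, 0.708, -0.0], [-0.0, -0.0, -1.0]]
force: [0.5, -0.6, 0.6]
gripper_width: 0.603
gripper_force: 0.0
```

arm_command --rows '[0.12, 0.168, 0.2, 0, 0, -0.383, -0.2, 0.12, 0.168, 0.2, 0, 0, -0.383, -0.2, 0.12, 0.168, 0.2, 0, 0, -0.383, -0.2, 0.12, 0.168, 0.2, 0, 0, -0.383, -0.2, 0.12, 0.168, 0.2, 0, 0, -0.383, -0.2, 0.12, 0.168, 0.2, 0, 0, -0.383, -0.2, 0.12, 0.168, 0.2, 0, 0, -0.383, -0.2, 0.12, 0.168, 0.2, 0, 0, -0.383, -0.2]'

```text
clock: 21.8
eef_pos: [0.4295, 0.3204, 0.1101]
eef_rot: [[-0.982, 0.19, 0.0], [0.19, 0.982, -0.0], [-0.0, 0.0, -1.0]]
force: [-0.3, -0.7, 0.5]
gripper_width: 0.598
gripper_force: 0.0
```

Run:
```python
from h import *
obs(); im=shot('wrist','w15'); wheel('w15')
plan([(.4288,.3206,.027,169.5)])
```

```text
t 21.8 p [0.4295 0.3204 0.1101] F [-0.3 -0.7  0.5] w 0.598 gf 0.0
[[-0.982, 0.19, 0.0], [0.19, 0.982, -0.0], [-0.0, 0.0, -1.0]] q [ 0.52  0.5   1.89 -0.    0.75 -0.86]
comp [ 270  184   23   73 1306] [281.  218.9] otsu 138.0 val pct [ 96. 148. 171. 174. 177.]
all [425.2 321.3] [16.2 57.6] 79.1
bright [427.8 321. ] [14.  52.4] 78.8
yaw now 169.1
[0.003, -0.0, 0.415] [0.0, 0.0, -0.004] n 2.0
```

arm_command --rows '[0.006, 0, 0.2, 0, 0, 0, -0.2, 0.006, 0, 0.35, 0, 0, 0, -0.2, 0.006, 0, 0.415, 0, 0, 0, -0.2, 0.006, 0, 0.415, 0, 0, 0, -0.2, 0.006, 0, 0.415, 0, 0, 0, -0.2, 0.006, 0, 0.415, 0, 0, 0, -0.2]'

```text
clock: 22.35
eef_pos: [0.4285, 0.3214, 0.0279]
eef_rot: [[-0.983, 0.186, 0.001], [0.186, 0.983, 0.001], [-0.001, 0.001, -1.0]]
force: [0.0, 0.7, 0.3]
gripper_width: 0.6
gripper_force: 0.0
```

arm_command --rows '[0, 0, 0, 0, 0, 0, 1, 0, 0, 0, 0, 0, 0, 1, 0, 0, 0, 0, 0, 0, 1, 0, 0, 0, 0, 0, 0, 1, 0, 0, 0, 0, 0, 0, 1, 0, 0, 0, 0, 0, 0, 1, 0, 0, 0, 0, 0, 0, 1, 0, 0, 0, 0, 0, 0, 1]' --force 40

```text
clock: 23.02
eef_pos: [0.4279, 0.3212, 0.027]
eef_rot: [[-0.983, 0.184, -0.0], [0.184, 0.983, -0.0], [0.0, -0.0, -1.0]]
force: [-0.4, -0.8, 1.1]
gripper_width: 0.166
gripper_force: 40.0
```

Run:
```python
from h import *
obs()
plan([(.4285,.3206,.1,169),(.48,.19,.1,144),(.5453,.0924,.1,144)])
```

```text
t 23.02 p [0.4279 0.3212 0.027 ] F [-0.4 -0.8  1.1] w 0.166 gf 40.0
[[-0.983, 0.184, -0.0], [0.184, 0.983, -0.0], [0.0, -0.0, -1.0]] q [ 0.52  0.63  1.94 -0.    0.56 -0.86]
yaw now 169.38
[-0.003, -0.002, -0.365] [-0.0, -0.0, 0.004] n 1.8
[-0.377, -0.592, 0.0] [0.0, 0.0, 0.278] n 3.5
[-0.551, -0.203, 0.0] [0.0, 0.0, 0.0] n 2.8
```

arm_command --rows '[0, 0, -0.37, 0, 0, 0, 1, 0, 0, -0.37, 0, 0, 0, 1, -0.37, -0.59, -0.37, 0, 0, 0.278, 1, -0.37, -0.59, -0.37, 0, 0, 0.278, 1, -0.37, -0.59, -0.37, 0, 0, 0.278, 1, -0.37, -0.59, -0.37, 0, 0, 0.278, 1, -0.37, -0.59, -0.37, 0, 0, 0.278, 1, -0.37, -0.59, -0.37, 0, 0, 0.278, 1]'

```text
clock: 23.68
eef_pos: [0.479, 0.1908, 0.1008]
eef_rot: [[-0.812, 0.584, -0.001], [0.584, 0.812, -0.0], [0.0, -0.0, -1.0]]
force: [-0.6, 0.2, -2.1]
gripper_width: 0.169
gripper_force: 40.0
```

arm_command --rows '[-0.55, -0.2, 0, 0, 0, 0, 1, -0.55, -0.2, 0, 0, 0, 0, 1, -0.55, -0.2, 0, 0, 0, 0, 1, -0.55, -0.2, 0, 0, 0, 0, 1, -0.55, -0.2, 0, 0, 0, 0, 1, -0.55, -0.2, 0, 0, 0, 0, 1]'

```text
clock: 24.18
eef_pos: [0.5442, 0.096, 0.1007]
eef_rot: [[-0.814, 0.581, -0.001], [0.581, 0.814, 0.0], [0.001, -0.001, -1.0]]
force: [0.5, -0.1, -1.6]
gripper_width: 0.164
gripper_force: 40.0
```

Run:
```python
from h import *
obs(); im=shot('wrist','w16')
plan([(.5455,.0923,.062,144)])
```

```text
t 24.18 p [0.5442 0.096  0.1007] F [ 0.5 -0.1 -1.6] w 0.164 gf 40.0
[[-0.814, 0.581, -0.001], [0.581, 0.814, 0.0], [0.001, -0.001, -1.0]] q [ 0.05  0.53  1.85  0.    0.76 -0.9 ]
yaw now 144.48
[-0.017, -0.012, 0.194] [-0.0, -0.001, 0.005] n 0.9
```

arm_command --rows '[-0.017, -0.012, 0.1, 0, 0, 0.005, 1, -0.017, -0.012, 0.194, 0, 0, 0.005, 1, -0.017, -0.012, 0.194, 0, 0, 0.005, 1, -0.017, -0.012, 0.194, 0, 0, 0.005, 1, -0.017, -0.012, 0.194, 0, 0, 0.005, 1, -0.017, -0.012, 0.194, 0, 0, 0.005, 1]'

```text
clock: 24.73
eef_pos: [0.5467, 0.0916, 0.0633]
eef_rot: [[-0.809, 0.588, 0.001], [0.588, 0.809, 0.0], [-0.001, 0.001, -1.0]]
force: [0.4, -0.1, -1.9]
gripper_width: 0.169
gripper_force: 40.0
```

Run:
```python
from h import *
obs(); plan([(.5455,.0923,.056,144)])
```

```text
t 24.73 p [0.5467 0.0916 0.0633] F [ 0.4 -0.1 -1.9] w 0.169 gf 40.0
[[-0.809, 0.588, 0.001], [0.588, 0.809, 0.0], [-0.001, 0.001, -1.0]] q [ 0.05  0.59  1.88 -0.    0.67 -0.89]
yaw now 143.96
[0.007, -0.0, 0.036] [0.001, 0.001, -0.0] n 0.2
```

Yaw and position are within tolerance, so I'll lower in small steps and watch the force.

arm_command --rows '[0.005, 0, 0.01, 0, 0, 0, 1, 0.005, 0, 0.02, 0, 0, 0, 1, 0.005, 0, 0.03, 0, 0, 0, 1, 0.005, 0, 0.035, 0, 0, 0, 1, 0.005, 0, 0.035, 0, 0, 0, 1]'

```text
clock: 25.15
eef_pos: [0.5456, 0.0921, 0.0554]
eef_rot: [[-0.808, 0.589, 0.0], [0.589, 0.808, 0.001], [-0.0, 0.001, -1.0]]
force: [-0.4, 5.3, -0.1]
gripper_width: 0.167
gripper_force: 40.0
```

arm_command --rows '[0, 0, 0.01, 0, 0, 0, 1, 0, 0, 0.02, 0, 0, 0, 1, 0, 0, 0.02, 0, 0, 0, 1]'

```text
clock: 25.4
eef_pos: [0.5456, 0.0922, 0.0514]
eef_rot: [[-0.808, 0.589, 0.0], [0.589, 0.808, 0.001], [0.0, 0.001, -1.0]]
force: [-1.0, 5.1, 1.4]
gripper_width: 0.165
gripper_force: 40.0
```

arm_command --rows '[0, 0, 0.005, 0, 0, 0, 1, 0, 0, 0.01, 0, 0, 0, 1, 0, 0, 0.015, 0, 0, 0, 1, 0, 0, 0.015, 0, 0, 0, 1]'

```text
clock: 25.73
eef_pos: [0.5456, 0.0923, 0.049]
eef_rot: [[-0.808, 0.589, 0.001], [0.589, 0.808, 0.001], [-0.0, 0.001, -1.0]]
force: [-2.6, 6.3, 9.5]
gripper_width: 0.166
gripper_force: 40.0
```

arm_command --rows '[0, 0, 0.005, 0, 0, 0, 1, 0, 0, 0.01, 0, 0, 0, 1, 0, 0, 0.01, 0, 0, 0, 1]'

```text
clock: 25.98
eef_pos: [0.5457, 0.0922, 0.0489]
eef_rot: [[-0.808, 0.589, 0.002], [0.589, 0.808, 0.001], [-0.001, 0.002, -1.0]]
force: [-9.4, 5.1, 34.4]
gripper_width: 0.163
gripper_force: 40.0
```

Home: the underside is at 22 mm with a firm stop. Next I wind it anticlockwise, about 47°.

arm_command --rows '[0, 0, -0.008, 0, 0, 0, 1, 0, 0, -0.008, 0, 0, -0.06, 1, 0, 0, -0.008, 0, 0, -0.13, 1, 0, 0, -0.008, 0, 0, -0.2, 1, 0, 0, -0.008, 0, 0, -0.27, 1, 0, 0, -0.008, 0, 0, -0.33, 1, 0, 0, -0.008, 0, 0, -0.33, 1]'

```text
clock: 26.57
eef_pos: [0.5457, 0.092, 0.049]
eef_rot: [[-0.994, 0.106, 0.001], [0.106, 0.994, 0.0], [-0.001, 0.001, -1.0]]
force: [-3.9, 5.3, 14.8]
gripper_width: 0.17
gripper_force: 40.0
```

arm_command --rows '[0, 0, 0, 0, 0, -0.05, 1, 0, 0, 0, 0, 0, -0.1, 1, 0, 0, 0, 0, 0, -0.14, 1, 0, 0, 0, 0, 0, -0.14, 1]'

```text
clock: 26.9
eef_pos: [0.5458, 0.092, 0.049]
eef_rot: [[-0.994, -0.112, 0.001], [-0.112, 0.994, 0.0], [-0.001, 0.0, -1.0]]
force: [-2.6, 5.4, 14.0]
gripper_width: 0.168
gripper_force: 40.0
```

Run:
```python
from h import *
o=obs(); print(np.round(o['moment'],2),np.degrees(np.arctan2(o['eef_rot'][1][0],o['eef_rot'][0][0])))
```

```text
t 26.9 p [0.5458 0.092  0.049 ] F [-2.6  5.4 14. ] w 0.168 gf 40.0
[[-0.994, -0.112, 0.001], [-0.112, 0.994, 0.0], [-0.001, 0.0, -1.0]] q [ 0.05  0.61  1.89  0.    0.64 -1.64]
[0.87 0.57 0.13] -173.57768239587995
```

arm_command --rows '[0, 0, 0, 0, 0, -0.03, 1, 0, 0, 0, 0, 0, -0.06, 1, 0, 0, 0, 0, 0, -0.06, 1]'

```text
clock: 27.15
eef_pos: [0.5459, 0.092, 0.049]
eef_rot: [[-0.979, -0.204, 0.001], [-0.204, 0.979, 0.0], [-0.001, 0.0, -1.0]]
force: [-3.7, 3.9, 13.0]
gripper_width: 0.169
gripper_force: 40.0
```

Run:
```python
from h import *
o=obs(); print(np.round(o['moment'],2),np.degrees(np.arctan2(o['eef_rot'][1][0],o['eef_rot'][0][0]))%360)
```

```text
t 27.15 p [0.5459 0.092  0.049 ] F [-3.7  3.9 13. ] w 0.169 gf 40.0
[[-0.979, -0.204, 0.001], [-0.204, 0.979, 0.0], [-0.001, 0.0, -1.0]] q [ 0.05  0.61  1.89  0.    0.64 -1.73]
[0.84 0.55 0.09] 191.7570295673135
```

arm_command --rows '[0, 0, 0, 0, 0, -0.03, 1, 0, 0, 0, 0, 0, -0.045, 1, 0, 0, 0, 0, 0, -0.045, 1]'

```text
clock: 27.4
eef_pos: [0.5453, 0.0919, 0.049]
eef_rot: [[-0.963, -0.27, 0.0], [-0.27, 0.963, 0.001], [-0.0, 0.001, -1.0]]
force: [-5.8, 3.4, 15.5]
gripper_width: 0.169
gripper_force: 40.0
```

Run:
```python
from h import *
o=obs(); print(np.round(o['moment'],2),np.degrees(np.arctan2(o['eef_rot'][1][0],o['eef_rot'][0][0]))%360)
```

```text
t 27.4 p [0.5453 0.0919 0.049 ] F [-5.8  3.4 15.5] w 0.169 gf 40.0
[[-0.963, -0.27, 0.0], [-0.27, 0.963, 0.001], [-0.0, 0.001, -1.0]] q [ 0.05  0.61  1.89  0.    0.64 -1.8 ]
[ 0.82  0.94 -0.36] 195.68063417843703
```

arm_command --rows '[0, 0, 0, 0, 0, -0.025, 1, 0, 0, 0, 0, 0, -0.025, 1]'

```text
clock: 27.57
eef_pos: [0.5449, 0.092, 0.0489]
eef_rot: [[-0.952, -0.308, -0.001], [-0.308, 0.952, 0.001], [0.0, 0.001, -1.0]]
force: [-7.2, 3.8, 16.6]
gripper_width: 0.169
gripper_force: 40.4
```

Run:
```python
from h import *
o=obs(); print(np.round(o['moment'],2),np.degrees(np.arctan2(o['eef_rot'][1][0],o['eef_rot'][0][0]))%360)
```

```text
t 27.57 p [0.5449 0.092  0.0489] F [-7.2  3.8 16.6] w 0.169 gf 40.4
[[-0.952, -0.308, -0.001], [-0.308, 0.952, 0.001], [0.0, 0.001, -1.0]] q [ 0.05  0.61  1.89  0.    0.64 -1.84]
[ 0.79  1.25 -0.84] 197.9144928554617
```

arm_command --rows '[0, 0, 0, 0, 0, 0.025, 1, 0, 0, 0, 0, 0, 0.025, 0.5, 0, 0, 0, 0, 0, 0.025, 0.3, 0, 0, 0, 0, 0, 0.025, -0.2, 0, 0, -0.1, 0, 0, 0.025, -0.2, 0, 0, -0.3, 0, 0, 0.025, -0.2, 0, 0, -0.7, 0, 0, 0.025, -0.2, 0, 0, -0.7, 0, 0, 0.025, -0.2]'

```text
clock: 28.23
eef_pos: [0.5454, 0.0915, 0.1895]
eef_rot: [[-0.963, -0.27, -0.001], [-0.27, 0.963, -0.0], [0.001, -0.0, -1.0]]
force: [1.2, -0.7, 1.4]
gripper_width: 0.575
gripper_force: 0.0
```

Run:
```python
from h import *
obs()
im=shot('wrist','w17'); wheel('w17'); im=shot('top','top2')
# wheel on the right by colour in top view
h=cv2.cvtColor(im,cv2.COLOR_BGR2HSV);m=cv2.inRange(h,(50,80,30),(85,255,255));m[:150]=0;m[260:]=0
n,l,s,c=cv2.connectedComponentsWithStats(m)
for i in range(1,n):
    if s[i,4]>12: print(s[i],c[i].round(1),p2w('top2',c[i],.048).round(4))
plan([(.5,0,.2,155),(.50,-.15,.2,120),(.53,-.25,.2,80)])
```

```text
t 28.23 p [0.5454 0.0915 0.1895] F [ 1.2 -0.7  1.4] w 0.575 gf 0.0
[[-0.963, -0.27, -0.001], [-0.27, 0.963, -0.0], [0.001, -0.0, -1.0]] q [ 0.05  0.42  1.77 -0.    0.96 -1.8 ]
comp [274 173  18  61 898] [282.1 202.4] otsu 144.0 val pct [ 99. 156. 174. 177. 180.]
all [549.4  94.7] [62.3 16.9] 15.4
bright [552.3  95.4] [56.3 14.7] 15.5
[376 174  13  15  79] [381.7 181.3] [ 0.5593 -0.3146  0.048 ]
yaw now -164.32
[0.354, -0.377, -0.035] [0.001, 0.006, 0.452] n 5.7
[-0.317, -0.68, 0.0] [0.0, 0.0, 0.389] n 4.9
[-0.508, -0.12, 0.0] [0.0, 0.0, 0.444] n 5.6
```

The left wheel is meshed at 15.5°, which is the end stop plus play. Now the right wheel.

Run:
```python
from h import *
plan([(.51,-.01,.2,145),(.52,-.17,.2,93),(.557,-.315,.11,41)])
```

```text
yaw now -164.32
[0.319, -0.438, -0.035] [0.001, 0.006, 0.563] n 7.1
[-0.5, -0.627, 0.0] [0.0, 0.0, 0.578] n 7.3
[-0.734, 0.147, 0.45] [0.0, 0.0, 0.578] n 7.3
```

arm_command --rows '[0.32, -0.44, -0.035, 0, 0, 0.563, -0.2, 0.32, -0.44, -0.035, 0, 0, 0.563, -0.2, 0.32, -0.44, -0.035, 0, 0, 0.563, -0.2, 0.32, -0.44, -0.035, 0, 0, 0.563, -0.2, 0.32, -0.44, -0.035, 0, 0, 0.563, -0.2, 0.32, -0.44, -0.035, 0, 0, 0.563, -0.2, 0.32, -0.44, -0.035, 0, 0, 0.563, -0.2, 0.32, -0.44, -0.035, 0, 0, 0.563, -0.2]'

```text
clock: 29.0
eef_pos: [0.5075, -0.0106, 0.1943]
eef_rot: [[-0.816, 0.578, -0.001], [0.578, 0.816, -0.0], [0.001, -0.0, -1.0]]
force: [-0.1, 0.4, -0.6]
gripper_width: 0.602
gripper_force: 0.0
```

arm_command --rows '[-0.5, -0.63, 0, 0, 0, 0.578, -0.2, -0.5, -0.63, 0, 0, 0, 0.578, -0.2, -0.5, -0.63, 0, 0, 0, 0.578, -0.2, -0.5, -0.63, 0, 0, 0, 0.578, -0.2, -0.5, -0.63, 0, 0, 0, 0.578, -0.2, -0.5, -0.63, 0, 0, 0, 0.578, -0.2, -0.5, -0.63, 0, 0, 0, 0.578, -0.2, -0.5, -0.63, 0, 0, 0, 0.578, -0.2]'

```text
clock: 29.67
eef_pos: [0.5171, -0.1713, 0.1942]
eef_rot: [[-0.048, 0.999, -0.001], [0.999, 0.048, 0.0], [0.0, -0.001, -1.0]]
force: [-0.9, 0.2, -0.4]
gripper_width: 0.603
gripper_force: 0.0
```

arm_command --rows '[-0.73, 0.147, 0.45, 0, 0, 0.578, -0.2, -0.73, 0.147, 0.45, 0, 0, 0.578, -0.2, -0.73, 0.147, 0.45, 0, 0, 0.578, -0.2, -0.73, 0.147, 0.45, 0, 0, 0.578, -0.2, -0.73, 0.147, 0.45, 0, 0, 0.578, -0.2, -0.73, 0.147, 0.45, 0, 0, 0.578, -0.2, -0.73, 0.147, 0.45, 0, 0, 0.578, -0.2, -0.73, 0.147, 0.45, 0, 0, 0.578, -0.2]'

```text
clock: 30.33
eef_pos: [0.5539, -0.3155, 0.1037]
eef_rot: [[0.758, 0.653, -0.001], [0.653, -0.758, 0.001], [-0.0, -0.001, -1.0]]
force: [0.6, -0.8, -1.2]
gripper_width: 0.601
gripper_force: 0.0
```

arm_command --rows '[0, 0, 0, 0, 0, 0, -0.2, 0, 0, 0, 0, 0, 0, -0.2, 0, 0, 0, 0, 0, 0, -0.2]'

```text
clock: 30.58
eef_pos: [0.5542, -0.3152, 0.1046]
eef_rot: [[0.753, 0.658, -0.0], [0.658, -0.753, 0.0], [-0.0, -0.0, -1.0]]
force: [-0.3, -0.0, 0.3]
gripper_width: 0.601
gripper_force: 0.0
```

Run:
```python
from h import *
obs(); im=shot('wrist','w18'); wheel('w18')
plan([(.557,-.315,.027,39)])
```

```text
t 30.58 p [ 0.5542 -0.3152  0.1046] F [-0.3 -0.   0.3] w 0.601 gf 0.0
[[0.753, 0.658, -0.0], [0.658, -0.753, 0.0], [-0.0, -0.0, -1.0]] q [-0.62  0.63  1.63 -0.    0.88  0.23]
comp [ 274  181   23   75 1416] [285.1 217.2] otsu 127.0 val pct [ 92.75 134.75 151.   154.   157.  ]
all [ 559.9 -312.8] [57.6 16.2] 41.2
bright [ 559.6 -314. ] [53.8 13.3] 41.0
yaw now 41.11
[0.011, 0.008, 0.389] [-0.0, 0.0, 0.023] n 1.9
```

arm_command --rows '[0.018, 0.012, 0.2, 0, 0, 0, -0.2, 0.018, 0.012, 0.33, 0, 0, 0, -0.2, 0.018, 0.012, 0.388, 0, 0, 0, -0.2, 0.018, 0.012, 0.388, 0, 0, 0, -0.2, 0.018, 0.012, 0.388, 0, 0, 0, -0.2, 0.018, 0.012, 0.388, 0, 0, 0, -0.2]'

```text
clock: 31.13
eef_pos: [0.5592, -0.3152, 0.0287]
eef_rot: [[0.755, 0.656, 0.002], [0.656, -0.755, -0.001], [0.0, 0.002, -1.0]]
force: [-0.1, -0.5, 1.7]
gripper_width: 0.599
gripper_force: 0.0
```

arm_command --rows '[0, 0, 0, 0, 0, 0, 1, 0, 0, 0, 0, 0, 0, 1, 0, 0, 0, 0, 0, 0, 1, 0, 0, 0, 0, 0, 0, 1, 0, 0, 0, 0, 0, 0, 1, 0, 0, 0, 0, 0, 0, 1, 0, 0, 0, 0, 0, 0, 1, 0, 0, 0, 0, 0, 0, 1]' --force 40

```text
clock: 31.8
eef_pos: [0.5585, -0.3148, 0.0273]
eef_rot: [[0.755, 0.655, 0.0], [0.655, -0.755, -0.0], [-0.0, 0.0, -1.0]]
force: [0.5, -0.4, 0.5]
gripper_width: 0.167
gripper_force: 40.0
```

Run:
```python
from h import *
obs()
plan([(.5585,-.3145,.1,41),(.5585,-.2,.1,25),(.5557,-.1166,.1,17.8)])
```

```text
t 31.8 p [ 0.5585 -0.3148  0.0273] F [ 0.5 -0.4  0.5] w 0.167 gf 40.0
[[0.755, 0.655, 0.0], [0.655, -0.755, -0.0], [-0.0, 0.0, -1.0]] q [-0.62  0.73  1.67 -0.    0.74  0.24]
yaw now 40.95
[0.001, -0.001, -0.364] [0.0, 0.0, -0.001] n 1.7
[0.376, -0.432, 0.0] [0.0, 0.0, 0.178] n 2.7
[0.164, -0.384, 0.0] [0.0, 0.0, 0.08] n 2.0
```

arm_command --rows '[0, 0, -0.37, 0, 0, 0, 1, 0, 0, -0.37, 0, 0, 0, 1, 0.376, -0.43, -0.37, 0, 0, 0.178, 1, 0.376, -0.43, -0.37, 0, 0, 0.178, 1, 0.376, -0.43, -0.37, 0, 0, 0.178, 1, 0.376, -0.43, -0.37, 0, 0, 0.178, 1, 0.376, -0.43, -0.37, 0, 0, 0.178, 1]'

```text
clock: 32.38
eef_pos: [0.559, -0.199, 0.1014]
eef_rot: [[0.906, 0.424, -0.0], [0.424, -0.906, 0.0], [-0.0, -0.0, -1.0]]
force: [1.2, -0.7, -2.2]
gripper_width: 0.165
gripper_force: 40.0
```

arm_command --rows '[0.164, -0.38, 0, 0, 0, 0.08, 1, 0.164, -0.38, 0, 0, 0, 0.08, 1, 0.164, -0.38, 0, 0, 0, 0.08, 1, 0.164, -0.38, 0, 0, 0, 0.08, 1, 0.164, -0.38, 0, 0, 0, 0.08, 1, 0.164, -0.38, 0, 0, 0, 0.08, 1]'

```text
clock: 32.88
eef_pos: [0.5569, -0.1192, 0.1011]
eef_rot: [[0.953, 0.304, 0.0], [0.304, -0.953, -0.0], [0.0, 0.0, -1.0]]
force: [-0.5, -0.3, -1.3]
gripper_width: 0.167
gripper_force: 40.0
```

Run:
```python
from h import *
obs()
plan([(.5557,-.1166,.063,17.8)])
```

```text
t 32.88 p [ 0.5569 -0.1192  0.1011] F [-0.5 -0.3 -1.3] w 0.167 gf 40.0
[[0.953, 0.304, 0.0], [0.304, -0.953, -0.0], [0.0, 0.0, -1.0]] q [-0.33  0.55  1.81 -0.    0.78  0.94]
yaw now 17.67
[-0.002, -0.014, 0.191] [0.0, -0.0, -0.001] n 0.9
```

arm_command --rows '[-0.002, -0.014, 0.1, 0, 0, -0.001, 1, -0.002, -0.014, 0.191, 0, 0, -0.001, 1, -0.002, -0.014, 0.191, 0, 0, -0.001, 1, -0.002, -0.014, 0.191, 0, 0, -0.001, 1, -0.002, -0.014, 0.191, 0, 0, -0.001, 1, -0.002, -0.014, 0.191, 0, 0, -0.001, 1]'

```text
clock: 33.38
eef_pos: [0.5559, -0.1158, 0.064]
eef_rot: [[0.952, 0.305, 0.001], [0.305, -0.952, -0.001], [0.001, 0.001, -1.0]]
force: [0.1, -0.3, -2.0]
gripper_width: 0.165
gripper_force: 40.0
```

Run:
```python
from h import *
obs()
plan([(.5557,-.1166,.056,17.8)])
```

```text
t 33.38 p [ 0.5559 -0.1158  0.064 ] F [ 0.1 -0.3 -2. ] w 0.165 gf 40.0
[[0.952, 0.305, 0.001], [0.305, -0.952, -0.001], [0.001, 0.001, -1.0]] q [-0.32  0.61  1.84 -0.    0.69  0.94]
yaw now 17.79
[-0.002, 0.003, 0.04] [0.001, -0.001, -0.0] n 0.2
```

arm_command --rows '[-0.002, 0.003, 0.01, 0, 0, 0, 1, -0.002, 0.003, 0.02, 0, 0, 0, 1, -0.002, 0.003, 0.03, 0, 0, 0, 1, -0.002, 0.003, 0.04, 0, 0, 0, 1, -0.002, 0.003, 0.04, 0, 0, 0, 1]'

```text
clock: 33.8
eef_pos: [0.5553, -0.1159, 0.0549]
eef_rot: [[0.952, 0.306, 0.0], [0.306, -0.952, -0.0], [-0.0, 0.0, -1.0]]
force: [0.7, 0.1, -1.8]
gripper_width: 0.166
gripper_force: 40.0
```

arm_command --rows '[0, 0, 0.01, 0, 0, 0, 1, 0, 0, 0.02, 0, 0, 0, 1, 0, 0, 0.02, 0, 0, 0, 1]'

```text
clock: 34.05
eef_pos: [0.5553, -0.1159, 0.0508]
eef_rot: [[0.952, 0.306, 0.0], [0.306, -0.952, -0.0], [0.0, 0.0, -1.0]]
force: [-0.0, 0.1, -0.6]
gripper_width: 0.166
gripper_force: 40.0
```

arm_command --rows '[0, 0, 0.005, 0, 0, 0, 1, 0, 0, 0.01, 0, 0, 0, 1, 0, 0, 0.013, 0, 0, 0, 1, 0, 0, 0.013, 0, 0, 0, 1]'

```text
clock: 34.38
eef_pos: [0.5553, -0.1159, 0.0492]
eef_rot: [[0.952, 0.306, 0.001], [0.306, -0.952, -0.0], [0.0, 0.0, -1.0]]
force: [-3.3, -0.1, 12.0]
gripper_width: 0.163
gripper_force: 40.0
```

arm_command --rows '[0, 0, 0.007, 0, 0, 0, 1, 0, 0, 0.007, 0, 0, 0, 1]'

```text
clock: 34.55
eef_pos: [0.5554, -0.1159, 0.0492]
eef_rot: [[0.952, 0.306, 0.001], [0.306, -0.952, -0.001], [0.001, 0.001, -1.0]]
force: [-8.0, 2.6, 29.2]
gripper_width: 0.171
gripper_force: 40.0
```

arm_command --rows '[0, 0, -0.007, 0, 0, -0.06, 1, 0, 0, -0.007, 0, 0, -0.13, 1, 0, 0, -0.007, 0, 0, -0.2, 1, 0, 0, -0.007, 0, 0, -0.27, 1, 0, 0, -0.007, 0, 0, -0.34, 1, 0, 0, -0.007, 0, 0, -0.4, 1, 0, 0, -0.007, 0, 0, -0.4, 1]'

```text
clock: 35.13
eef_pos: [0.5556, -0.1164, 0.0492]
eef_rot: [[0.586, 0.811, 0.001], [0.811, -0.586, -0.001], [0.0, 0.002, -1.0]]
force: [-1.6, -1.5, 10.4]
gripper_width: 0.165
gripper_force: 40.0
```

arm_command --rows '[0, 0, 0, 0, 0, -0.05, 1, 0, 0, 0, 0, 0, -0.1, 1, 0, 0, 0, 0, 0, -0.15, 1, 0, 0, 0, 0, 0, -0.19, 1, 0, 0, 0, 0, 0, -0.19, 1]'

```text
clock: 35.55
eef_pos: [0.5556, -0.1165, 0.0492]
eef_rot: [[0.323, 0.946, 0.001], [0.946, -0.323, -0.001], [-0.0, 0.002, -1.0]]
force: [-2.4, -2.4, 10.2]
gripper_width: 0.168
gripper_force: 40.0
```

Run:
```python
from h import *
o=obs(); print(np.round(o['moment'],2),np.degrees(np.arctan2(o['eef_rot'][1][0],o['eef_rot'][0][0])))
```

```text
t 35.55 p [ 0.5556 -0.1165  0.0492] F [-2.4 -2.4 10.2] w 0.168 gf 40.0
[[0.323, 0.946, 0.001], [0.946, -0.323, -0.001], [-0.0, 0.002, -1.0]] q [-0.32  0.63  1.85 -0.    0.66  0.01]
[-0.56  0.39  0.02] 71.1428790134684
```

arm_command --rows '[0, 0, 0, 0, 0, -0.03, 1, 0, 0, 0, 0, 0, -0.06, 1, 0, 0, 0, 0, 0, -0.075, 1, 0, 0, 0, 0, 0, -0.075, 1]'

```text
clock: 35.88
eef_pos: [0.5557, -0.1166, 0.0492]
eef_rot: [[0.213, 0.977, 0.002], [0.977, -0.213, -0.001], [-0.0, 0.002, -1.0]]
force: [-1.3, -4.1, 9.4]
gripper_width: 0.165
gripper_force: 40.2
```

Run:
```python
from h import *
o=obs(); print(np.round(o['moment'],2),np.degrees(np.arctan2(o['eef_rot'][1][0],o['eef_rot'][0][0])))
```

```text
t 35.88 p [ 0.5557 -0.1166  0.0492] F [-1.3 -4.1  9.4] w 0.165 gf 40.2
[[0.213, 0.977, 0.002], [0.977, -0.213, -0.001], [-0.0, 0.002, -1.0]] q [-0.32  0.63  1.85 -0.    0.66 -0.11]
[-0.74  0.37 -0.68] 77.67480901927155
```

arm_command --rows '[0, 0, 0, 0, 0, 0.025, 1, 0, 0, 0, 0, 0, 0.025, 0.5, 0, 0, 0, 0, 0, 0.025, 0.3, 0, 0, 0, 0, 0, 0.025, -0.2, 0, 0, -0.1, 0, 0, 0.025, -0.2, 0, 0, -0.3, 0, 0, 0.025, -0.2, 0, 0, -0.7, 0, 0, 0.025, -0.2, 0, 0, -0.7, 0, 0, 0.025, -0.2]'

```text
clock: 36.55
eef_pos: [0.5549, -0.1157, 0.1901]
eef_rot: [[0.251, 0.968, -0.001], [0.968, -0.251, 0.0], [0.0, -0.001, -1.0]]
force: [0.9, -0.2, -0.4]
gripper_width: 0.581
gripper_force: 0.0
```

Run:
```python
from h import *
obs()
im=shot('wrist','w19')
plan([(.5,-.05,.24,38),(.475,-.02,.24,3)])
```

```text
t 36.55 p [ 0.5549 -0.1157  0.1901] F [ 0.9 -0.2 -0.4] w 0.581 gf 0.0
[[0.251, 0.968, -0.001], [0.968, -0.251, 0.0], [0.0, -0.001, -1.0]] q [-0.32  0.44  1.73 -0.    0.97 -0.07]
yaw now 75.46
[0.249, -0.36, -0.217] [0.006, -0.002, 0.416] n 5.2
[-0.006, -0.195, 0.0] [0.0, 0.0, 0.389] n 4.9
```

arm_command --rows '[0.25, -0.36, -0.217, 0, 0, 0.416, 1, 0.25, -0.36, -0.217, 0, 0, 0.416, 1, 0.25, -0.36, -0.217, 0, 0, 0.416, 1, 0.25, -0.36, -0.217, 0, 0, 0.416, 1, 0.25, -0.36, -0.217, 0, 0, 0.416, 1, 0.25, -0.36, -0.217, 0, 0, 0.416, 1]'

```text
clock: 37.1
eef_pos: [0.498, -0.0489, 0.2318]
eef_rot: [[0.792, 0.61, 0.0], [0.61, -0.792, -0.0], [0.0, 0.0, -1.0]]
force: [-0.6, -0.1, -0.2]
gripper_width: 0.236
gripper_force: 0.0
```

arm_command --rows '[0, -0.195, 0, 0, 0, 0.389, 1, 0, -0.195, 0, 0, 0, 0.389, 1, 0, -0.195, 0, 0, 0, 0.389, 1, 0, -0.195, 0, 0, 0, 0.389, 1, 0, -0.195, 0, 0, 0, 0.389, 1, 0, -0.195, 0, 0, 0, 0.389, 1, 0, -0.195, 0, 0, 0, 0.389, 1]'

```text
clock: 37.68
eef_pos: [0.4741, -0.0185, 0.2315]
eef_rot: [[0.998, 0.056, -0.0], [0.056, -0.998, 0.0], [-0.0, -0.0, -1.0]]
force: [0.3, 0.5, -1.0]
gripper_width: 0.005
gripper_force: 0.0
```

Run:
```python
from h import *
obs()
im=shot('wrist','w20'); cv2.imwrite('pics/w20b.png',cv2.resize(im[50:270,120:440],(800,550),interpolation=cv2.INTER_CUBIC))
plan([(.5565,-.054,.08,2.9),(.5565,-.054,.0205,2.9)])
h=cv2.cvtColor(im,cv2.COLOR_BGR2HSV);m=cv2.inRange(h,(5,150,100),(18,255,255));n,l,s,c=cv2.connectedComponentsWithStats(m[:200]);i=1+s[1:,4].argmax();x,y,w,hh=s[i,:4];print(s[i],p2w('w20',(x-.5,y+hh/2),.029,True),p2w('w20',(x+w-.5,y+hh/2),.029,True))
```

```text
t 37.68 p [ 0.4741 -0.0185  0.2315] F [ 0.3  0.5 -1. ] w 0.005 gf 0.0
[[0.998, 0.056, -0.0], [0.056, -0.998, 0.0], [-0.0, -0.0, -1.0]] q [-0.18  0.26  1.89 -0.    0.99  1.34]
yaw now 3.21
[0.402, 0.2, 0.758] [-0.0, 0.0, 0.003] n 4.2
[0.0, 0.0, 0.298] [0.0, 0.0, 0.0] n 1.4
[280 103  21  23 456] [ 0.55417587 -0.01163382  0.029     ] [ 0.55566407 -0.03528903  0.029     ]
```

View pics/w20b.png

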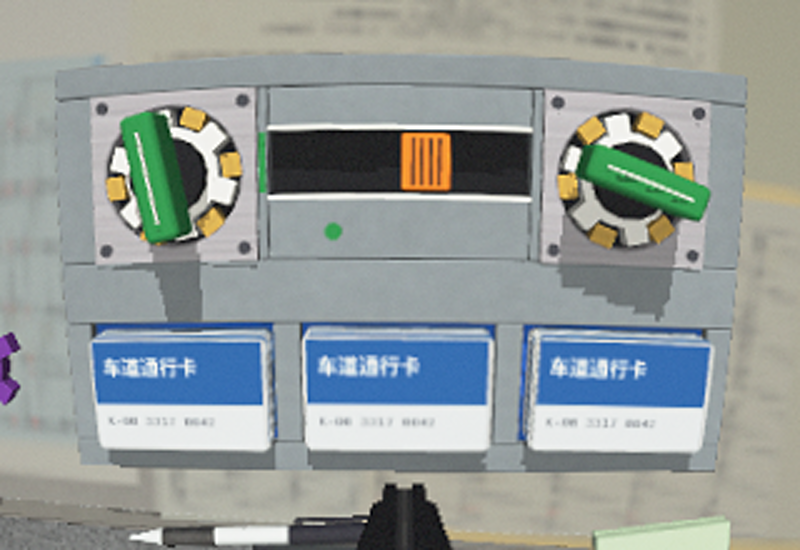

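The picture shows all three stacks square in their pockets, both wheels meshed, and the cap (401–452) at the off end with the gap to its right free. I'll quickly check the drive angles, then go to the slot.

Run:
```python
from h import *
h=cv2.cvtColor(cv2.imread('pics/w20.png'),cv2.COLOR_BGR2HSV);m=cv2.inRange(h,(16,80,100),(32,255,255))
n,l,s,c=cv2.connectedComponentsWithStats(m)
for ct in ((.5455,.0923),(.5556,-.1165)):
    for i in range(1,n):
        if s[i,4]<15: continue
        P=p2w('w20',c[i],.032,True)[:2]-ct; r=np.hypot(*P)
        if .022<r<.034: print(ct,s[i,4],round(r,4),round(np.degrees(np.arctan2(P[1],P[0]))%60,1))
```

```text
(0.5455, 0.0923) 74 0.0273 41.8
(0.5455, 0.0923) 78 0.0277 40.1
(0.5455, 0.0923) 70 0.0288 43.2
(0.5455, 0.0923) 76 0.0287 40.0
(0.5556, -0.1165) 75 0.0276 42.3
(0.5556, -0.1165) 81 0.0278 44.3
(0.5556, -0.1165) 42 0.0282 44.4
(0.5556, -0.1165) 77 0.0289 43.0
(0.5556, -0.1165) 73 0.0288 39.6
(0.5556, -0.1165) 70 0.0294 41.4
```

arm_command --rows '[0.4, 0.2, 0.5, 0, 0, 0.003, 1, 0.4, 0.2, 0.5, 0, 0, 0.003, 1, 0.4, 0.2, 0.5, 0, 0, 0.003, 1, 0.4, 0.2, 0.7, 0, 0, 0.003, 1, 0.4, 0.2, 0.7, 0, 0, 0.003, 1, 0.4, 0.2, 0.7, 0, 0, 0.003, 1, 0.4, 0.2, 0.7, 0, 0, 0.003, 1]'

```text
clock: 38.32
eef_pos: [0.5559, -0.0542, 0.0929]
eef_rot: [[0.999, 0.049, -0.0], [0.049, -0.999, -0.0], [-0.0, 0.0, -1.0]]
force: [-0.6, -0.1, 0.9]
gripper_width: 0.002
gripper_force: 0.0
```

Run:
```python
from h import *
obs(); plan([(.5565,-.0535,.0205,2.9)])
```

```text
t 38.32 p [ 0.5559 -0.0542  0.0929] F [-0.6 -0.1  0.9] w 0.002 gf 0.0
[[0.999, 0.049, -0.0], [0.049, -0.999, -0.0], [-0.0, 0.0, -1.0]] q [-0.22  0.55  1.84 -0.    0.74  1.31]
yaw now 2.79
[0.003, -0.003, 0.362] [0.0, 0.0, -0.001] n 1.7
```

The drive teeth sit at about 41–42° mod 60, which is the end stop (41.5°) on both drives. I'll insert the fingertip and push left.

arm_command --rows '[0.003, -0.003, 0.15, 0, 0, 0, 1, 0.003, -0.003, 0.25, 0, 0, 0, 1, 0.003, -0.003, 0.33, 0, 0, 0, 1, 0.003, -0.003, 0.36, 0, 0, 0, 1, 0.003, -0.003, 0.36, 0, 0, 0, 1, 0.003, -0.003, 0.36, 0, 0, 0, 1]'

```text
clock: 38.82
eef_pos: [0.5574, -0.0538, 0.0218]
eef_rot: [[0.999, 0.048, 0.002], [0.048, -0.999, -0.001], [0.002, 0.001, -1.0]]
force: [-0.1, -1.1, -0.4]
gripper_width: 0.003
gripper_force: 0.0
```

arm_command --rows '[-0.001, -0.03, 0, 0, 0, 0, 1, -0.002, -0.06, 0, 0, 0, 0, 1, -0.003, -0.09, 0, 0, 0, 0, 1, -0.004, -0.12, 0, 0, 0, 0, 1, -0.004, -0.15, 0, 0, 0, 0, 1, -0.004, -0.165, 0, 0, 0, 0, 1, -0.004, -0.165, 0, 0, 0, 0, 1, -0.004, -0.165, 0, 0, 0, 0, 1]'

```text
clock: 39.48
eef_pos: [0.5547, -0.0202, 0.0204]
eef_rot: [[0.999, 0.048, 0.001], [0.048, -0.999, -0.0], [0.001, 0.0, -1.0]]
force: [0.8, -0.9, 3.6]
gripper_width: 0.006
gripper_force: 1.3
```

arm_command --rows '[0, -0.01, 0, 0, 0, 0, 1, 0, -0.02, 0, 0, 0, 0, 1, 0, -0.02, 0, 0, 0, 0, 1]'

```text
clock: 39.73
eef_pos: [0.5545, -0.0166, 0.0202]
eef_rot: [[0.999, 0.047, 0.001], [0.047, -0.999, -0.0], [0.001, 0.0, -1.0]]
force: [1.5, -0.8, 5.7]
gripper_width: -0.001
gripper_force: 2.3
```

arm_command --rows '[0, -0.01, 0, 0, 0, 0, 1, 0, -0.01, 0, 0, 0, 0, 1]'

```text
clock: 39.9
eef_pos: [0.5546, -0.0157, 0.0202]
eef_rot: [[0.999, 0.048, 0.001], [0.048, -0.999, -0.002], [0.001, 0.002, -1.0]]
force: [1.1, -11.8, 6.3]
gripper_width: 0.003
gripper_force: 6.0
```

arm_command --rows '[0, -0.008, 0, 0, 0, 0, 1, 0, -0.008, 0, 0, 0, 0, 1]'

```text
clock: 40.07
eef_pos: [0.5546, -0.0154, 0.0203]
eef_rot: [[0.999, 0.048, 0.002], [0.048, -0.999, -0.003], [0.001, 0.003, -1.0]]
force: [-0.1, -23.3, 6.2]
gripper_width: 0.003
gripper_force: 10.7
```

At the on end stop (23 N). I'll back off, rise clear and check.

arm_command --rows '[0, 0.04, 0, 0, 0, 0, 1, 0, 0.05, 0, 0, 0, 0, 1, 0, 0.05, -0.2, 0, 0, 0, 1, 0, 0.05, -0.5, 0, 0, 0, 1, -0.3, 0.05, -0.95, 0, 0, 0, 1, -0.3, 0.05, -0.95, 0, 0, 0, 1, -0.3, 0.05, -0.95, 0, 0, 0, 1, -0.3, 0.05, -0.95, 0, 0, 0, 1]'

```text
clock: 40.73
eef_pos: [0.4935, -0.0257, 0.2154]
eef_rot: [[0.999, 0.047, 0.007], [0.047, -0.999, -0.001], [0.007, 0.001, -1.0]]
force: [-0.3, -0.3, 0.9]
gripper_width: 0.004
gripper_force: 0.0
```

Run:
```python
from h import *
obs(); im=shot('wrist','w21'); cv2.imwrite('pics/w21b.png',im)
h=cv2.cvtColor(im,cv2.COLOR_BGR2HSV);m=cv2.inRange(h,(5,150,100),(18,255,255));n,l,s,c=cv2.connectedComponentsWithStats(m[:230]);i=1+s[1:,4].argmax();x,y,w,hh=s[i,:4];print(s[i],p2w('w21',(x-.5,y+hh/2),.029,True),p2w('w21',(x+w-.5,y+hh/2),.029,True))
```

```text
t 40.73 p [ 0.4935 -0.0257  0.2154] F [-0.3 -0.3  0.9] w 0.004 gf 0.0
[[0.999, 0.047, 0.007], [0.047, -0.999, -0.001], [0.007, 0.001, -1.0]] q [-0.19  0.3   1.87  0.    0.96  1.34]
[250 120  21  25 454] [0.55396237 0.01194056 0.029     ] [ 0.55485013 -0.01097443  0.029     ]
```

View pics/w21b.png

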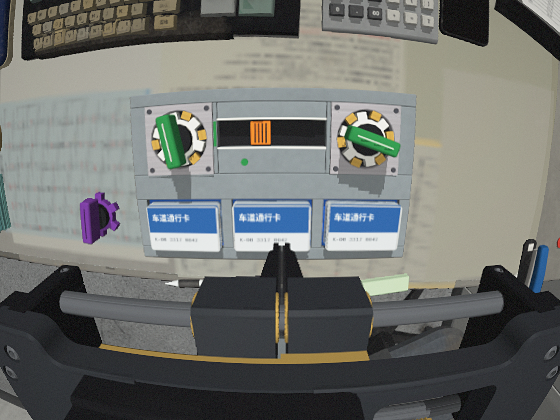

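The cap (250–271) is back at the green end, the stacks and wheels are in place, and the arm is clear.

```bash
python3 -c "
from plant import arm
print(arm.job_done())"
```

```text
the job is handed in; nothing more can be done
None
```

I've handed the job in: switch slid off first, three card stacks laid flat in the three pockets, both feed wheels meshed, pressed home and wound to the end stop, then the switch back at the green end, by about 41 s on the robot's clock.

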